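# Stack carving blanks in the sprung clamping jig

### The arm

A 6-joint arm with a two-finger parallel gripper is mounted at the origin on the work surface. World frame = base frame: x ahead of the robot, y to its left, z up, the work surface at z = 0. Lengths are in mm, angles in rad, forces in N, time in s.
With the tool pointing down it reaches from about 350 to 775 mm from the base axis. Payload 7.3 kg.
Tool frame: the origin (TCP) lies between the finger pads; the fingertips stand 25 mm ahead of it and the grasp point (between the pads) lies 6 mm ahead of it; z points along the fingers, y is the line along which they close (so a half turn about z gives the same grasp; the last joint's range is limited). The gripper opens to 92 mm and grips with 3 to 60 N. Pads are 19 mm wide; open, the fingers measure 130 mm over their backs; the gripper's body (75 mm by 190 mm) begins 47 mm behind the grasp point.
Start: joints at [1.034, 0.342, 1.524, -0, 1.275, -0.146], TCP at [199.974, 485.441, 251.741] pointing down, gripper open.
Joint ranges: [-2.53, 2.53], [-0.77, 2.02], [0.04, 2.7], [-1, 4.14], [0.28, 2.66], [-3.11, 3.11]. Speed limits (rad/s): [2.57, 2.57, 3.14, 3.14, 3.14, 3.14].

### API

Orientations are given as [roll, pitch, yaw] about the fixed x, y, z axes, in that order (R = Rz(yaw) Ry(pitch) Rx(roll)).
In Python, from plant import bot gives the robot as it stands.
- The arm moves only by the tool play_rows, never from a script. Its argument "commands" is a list of rows, each an object of numbers: "x", "y", "z": the shift along the tool's x, y, z in m; "twist": the turn about the tool's z in degrees. In form: [{"x": .., "y": .., "z": .., "twist": ..}, ...]. A call has exactly 8 rows; each row is the pose to reach, as a shift and turn from the pose commanded when the call began, along the tool's axes at that moment; what a row does not reach only later rows make up. A row lasts 1/10 s, in which the tool goes at most 50 mm and 8.59 degrees, less where a joint would pass 70% of its speed; a pose out of reach is approached as far as the arm can. A call with a gripper value outside its range is refused whole. "jaw" is the closure, from 0 (fully open) to 1 (shut), set as the call begins (left out, the last holds). The fingers move at their own pace and stop on an object; the grip force is fixed at half the most. Time passes only in rows, so rows that repeat a pose let the fingers close, or fill a call up. It gives the time, the measured TCP pose, the force, the opening and the grip force at its end, in the units of the state.
- bot.get_obs(): the state, without advancing time (a new reading comes with each control period).
- bot.capture(name): name is "scene" or "top" or "wrist"; returns a dict with "pixels" (480x640x3 uint8, red, green, blue), "fx", "fy", "cx", "cy" (pixels), "k1" (the pictures are not rectified: a ray, as slopes to the right and down, at radius r is drawn at 1 + k1 r^2 times it, then the intrinsics apply), "eye" and "rotation" of the camera in the world. Camera axes: x right, y down, z forward; pixel columns grow to the right and rows downward; lengths in mm; the calibration is good to about 2 mm. A picture is of the moment at which its call begins. There is no depth.
- bot.close_job(): hands the job in; it is judged then, once.
The state is a dict: "time": time; "joint_positions": joint angles; "dq": joint speeds; "tau": joint torques, N m; "tool_pos": TCP position; "tcp_rot": TCP orientation; "contact_force": force on the tool from outside, world axes, zero at the start; "moment": the same for the moment, N m; "grip_width": finger opening in mm; "finger_force": force on a finger pad.
Only numpy, scipy, OpenCV 4.12 (cv2) and the standard library are available. Lean on these libraries where they do the work, as an engineer would, in place of code of your own. Each camera call takes 0.05 s, during which the arm holds its last target. There are 200 camera calls.

### The job

Load every thin wooden panel from the rack into the sprung jig. The lanes hug the panels, so slide each one out along its lane until it sticks out over the rack's front edge (the edge on the robot's side), grip it by the overhanging end, press the jig's sprung carriage back with it and lay it flat and straight on the bed between the stop and the carriage, so that the spring clamps it; stack all the panels there one on another. When all are in, set the steel weight squarely on the middle of the stack, its length along the panels; drop no panel on the bench and leave everything else where it is.

Things in the scene. Friction and masses are not known exactly. Their poses are not given: they have to be found in the camera images.
- rack: fixed raised plywood board, 200 (its x, pointing roughly away from the robot) x 238 (y) mm, deck 50 mm above the bench; origin at the centre of its underside. Front edge at x = -100 mm, back edge at +100. Five fences along x, 6 mm wide, 12 mm above the deck, at y = -116, -58, 0, 58, 116 mm leave four lanes 52 mm wide centred at y = -87, -29, 29, 87 mm, open at both ends
- panel_a: thin flat lime-wood carving blank, 150 (its x) x 48 (its y) x 10 mm thick, 50 g, plain pale wood; all the panels are alike. Origin at the centre of its underside. It starts flat in one lane of the rack, its x along the rack's x. May be absent. Held by its sides with fingertips reaching below its underside, it cannot be laid on another without the tips striking that one's edges
- panel_b: thin flat lime-wood carving blank, 150 (its x) x 48 (its y) x 10 mm thick, 50 g, plain pale wood; all the panels are alike. Origin at the centre of its underside. It starts flat in one lane of the rack, its x along the rack's x. May be absent. Held by its sides with fingertips reaching below its underside, it cannot be laid on another without the tips striking that one's edges
- panel_c: thin flat lime-wood carving blank, 150 (its x) x 48 (its y) x 10 mm thick, 50 g, plain pale wood; all the panels are alike. Origin at the centre of its underside. It starts flat in one lane of the rack, its x along the rack's x. May be absent. Held by its sides with fingertips reaching below its underside, it cannot be laid on another without the tips striking that one's edges
- panel_d: thin flat lime-wood carving blank, 150 (its x) x 48 (its y) x 10 mm thick, 50 g, plain pale wood; all the panels are alike. Origin at the centre of its underside. It starts flat in one lane of the rack, its x along the rack's x. May be absent. Held by its sides with fingertips reaching below its underside, it cannot be laid on another without the tips striking that one's edges
- jig: fixed clamping jig; origin on the bench under the bed's centre; +x points roughly away from the robot, towards its carriage. Base plate 80 mm wide (y), x -100 to 170 mm, 12 mm high; above it the bed, with a fixed stop at its robot-side end and the carriage at its far end; steel end block at x 152 to 168 mm, 72 mm high
- bed (a point): centre of the bed's top, on the jig's x = y = 0, 40 mm above the bench. The bed is 34 mm wide (jig y) and 120 mm long (x +-60 mm): narrower than a panel, so fingers fit down both sides. A loaded panel lies centred, its x along the jig's x: origin here for the first panel, 10 mm higher for each one beneath; three or four go in
- stop (a point): top of the fixed stop's inner face (towards the carriage), mid-width: jig x = -75 mm, 84 mm above the bench. The stop is 34 mm wide and 22 mm long. A loaded panel's robot-side end touches this face, its far end the carriage
- carriage (a joint): travel of the sprung carriage along the jig's +x, in m: 0 when free, 0.03 when fully back; about 0.010 when it clamps a panel. The spring pushes it towards the stop with about 2.4 N at 0, 4 N at 0.010 and 7 N at 0.030. At least 0.012 is needed to lower a panel in freely
- jaw_face (a point): top edge, mid-width, of the carriage's flat upright face towards the stop; aluminium block 30 (x) x 62 (y) mm. The face runs from 14 to 112 mm above the bench, well above the stop; it is at jig x = 65 mm when free and moves with the carriage
- weight: plain dark steel weight block, 80 (its x) x 40 (its y) x 40 mm high, 0.45 kg; origin at the centre of its underside. Starts lying on the bench to the robot's right of the jig
- mallet: bystander: wooden mallet lying down, about 250 mm long, 68 mm thick; origin under the back of its head
- gouge: bystander: carving gouge lying on the bench between the robot and the jig, 190 mm long, 22 mm thick; origin under its ferrule
- sanding_block: bystander: cork sanding block 100 x 60 x 33 mm; origin under its centre
- root_offcut: bystander: gnarled wooden offcut, about 150 mm long, 50 mm tall; origin under its centre
Not all that is in view belongs to the job. Leave any black or yellow look-alike of the panel_a alone.

How it is judged (in metres and radians):
On the way, in this order (a step that is already met when the one before it is completed fails the run):
1. a panel has been slid out until it overhangs the rack's front edge by more than 30 mm, still lying on the rack (((x of panel_a in the frame of rack below -0.055 m and z of panel_a in the frame of rack below 0.055 m and angle between panel_a's own z axis and vertical below 0.06 rad) or (x of panel_b in the frame of rack below -0.055 m and z of panel_b in the frame of rack below 0.055 m and angle between panel_b's own z axis and vertical below 0.06 rad) or (x of panel_c in the frame of rack below -0.055 m and z of panel_c in the frame of rack below 0.055 m and angle between panel_c's own z axis and vertical below 0.06 rad) or (x of panel_d in the frame of rack below -0.055 m and z of panel_d in the frame of rack below 0.055 m and angle between panel_d's own z axis and vertical below 0.06 rad))), for 0.2 s.
2. the sprung carriage is pressed back by more than 12 mm (value of joint carriage above 0.012 m), for 0.1 s.
3. every panel lies flat in the jig between stop and carriage, clamped by the spring (x of panel_a in the frame of jig between -0.007 and 0.007 m and y of panel_a in the frame of jig between -0.012 and 0.012 m and z of panel_a in the frame of jig between 0.036 and 0.0745 m and angle between each of panel_a, panel_b, panel_c, panel_d's own z axis and vertical below 0.06 rad and angle between the x axis of each of panel_a, panel_b, panel_c, panel_d and the x axis of jig, either way round below 0.12 rad and linear speed of each of panel_a, panel_b, panel_c, panel_d below 0.02 m/s and x of panel_b in the frame of jig between -0.007 and 0.007 m and y of panel_b in the frame of jig between -0.012 and 0.012 m and z of panel_b in the frame of jig between 0.036 and 0.0745 m and x of panel_c in the frame of jig between -0.007 and 0.007 m and y of panel_c in the frame of jig between -0.012 and 0.012 m and z of panel_c in the frame of jig between 0.036 and 0.0745 m and x of panel_d in the frame of jig between -0.007 and 0.007 m and y of panel_d in the frame of jig between -0.012 and 0.012 m and z of panel_d in the frame of jig between 0.036 and 0.0745 m and value of joint carriage between 0.006 and 0.014 m), for 0.3 s.
4. the weight stands on the stack and is let go (x of weight in the frame of jig between -0.03 and 0.03 m and y of weight in the frame of jig between -0.018 and 0.018 m and z of weight in the frame of jig between 0.066 and 0.084 m and angle between weight's own z axis and vertical below 0.08 rad and angle between the x axis of weight and the x axis of jig, either way round below 0.3 rad and linear speed of weight below 0.02 m/s and contact force between weight and the fingers below 0.1 N), for 0.3 s.
At the end, for the whole second after the job is handed in: Every panel present is stacked flat on the bed (within 7 mm along, 12 mm across, 0.12 rad), clamped by the carriage (travel 6 to 14 mm); the weight stands flat on the top panel within 30 mm along, 18 mm across and 0.3 rad of the jig, let go, all at rest (all of step 3 and all of step 4); the robot touches nothing.
It fails at once if a panel is dropped on the bench (height (world z) of any of panel_a, panel_b, panel_c, panel_d below 0.025 m).
It fails at once if a bystander is knocked aside by more than 40 mm (distance of any of mallet, gouge, sanding_block, root_offcut from where it was at the start of the episode above 0.04 m).
Of panel_a, panel_b, panel_c, panel_d only 3 to 4 are there at a start; the rules pass over those that are not, and their reading is None.
At some moment in a run one of weight may be knocked a few centimetres aside while the robot is not near it.
It also fails if it takes over 210 s, if anything falls off the work surface, if the arm or the gripper's body presses on something with over 40 N, if the wrist force passes 120 N, or if a joint passes its speed limit or range.

## Working session

There is one attempt and no reset: what is moved stays moved. The work goes in short steps, Python scripts to look and compute and a tool call to move; the robot and the scene stay as the last step left them, time stands still between calls to the robot, and variables do not carry over. Pictures are saved under pics/ and viewed, at most 14 in all, crops included, and the job is handed in when it is done.

Besides the shell and the picture viewer there is one more tool, called after "Emit:" as name(argument=value, ...) on one line, values as JSON. play_rows: Moves the arm, as the interface text tells. Its arguments: {"type":"object","properties":{"commands":{"type":"array"},"jaw":{"type":"number"}},"required":["commands"]}

```bash
ls; mkdir -p pics
cat > h.py <<'E'
import numpy as np, cv2
from plant import bot
def cap(n,save=None):
    c=bot.capture(n); im=cv2.cvtColor(np.asarray(c["pixels"]),cv2.COLOR_RGB2BGR)
    if save: cv2.imwrite(f"pics/{save}.png",im)
    return c,im
def ray(c,u,v):
    x=(u-c["cx"])/c["fx"]; y=(v-c["cy"])/c["fy"]
    rd=np.hypot(x,y); r=rd
    for _ in range(20): r=rd/(1+c["k1"]*r*r)
    s=r/rd if rd>0 else 1
    return np.array(c["rotation"])@np.array([x*s,y*s,1.])
def on(c,u,v,z):
    d=ray(c,u,v); e=np.array(c["eye"],float); return e+d*(z-e[2])/d[2]
def proj(c,P):
    p=np.array(c["rotation"]).T@(np.array(P,float)-np.array(c["eye"])); x,y=p[0]/p[2],p[1]/p[2]
    s=1+c["k1"]*(x*x+y*y); return np.array([c["fx"]*x*s+c["cx"],c["fy"]*y*s+c["cy"]])
E
python3 - <<'E'
from h import *
for n in("scene","top"):
    c,_=cap(n,n+"0"); print(n,{k:np.round(c[k],3).tolist() for k in c if k!="pixels"})
print(bot.get_obs())
E
```

```text
pics
scene {'fx': 451.454, 'fy': 451.454, 'cx': 318.416, 'cy': 237.345, 'k1': -0.067, 'eye': [1293.445, -124.299, 701.413], 'rotation': [-2.246, 0.021, 1.339]}
top {'fx': 460.829, 'fy': 460.829, 'cx': 315.766, 'cy': 233.081, 'k1': -0.101, 'eye': [286.893, 56.298, 1226.167], 'rotation': [-2.933, -0.002, -1.575]}
{'time': 0.1, 'joint_positions': array([ 1.03398428e+00,  3.42668301e-01,  1.52486995e+00,  1.47878951e-05,
        1.27536740e+00, -1.46046370e-01]), 'dq': array([-0.00071631, -0.00080509, -0.00366242, -0.00028326, -0.00066034,
       -0.00109509]), 'tau': array([ 1.99054593e-03, -4.32002413e+01, -2.44695157e+01,  7.21337646e-02,
        5.26502717e-02, -2.38981647e-05]), 'tool_pos': array([199.81574615, 485.16805676, 251.12449368]), 'tcp_rot': array([-3.14029568e+00, -2.05069576e-04,  2.75082253e+00]), 'contact_force': array([-0.48001096,  0.52726234, -0.32535593]), 'moment': array([ 0.01605328,  0.01189964, -0.00661852]), 'finger_force': 0.0, 'grip_width': 91.89593610540174}
```

View pics/top0.png

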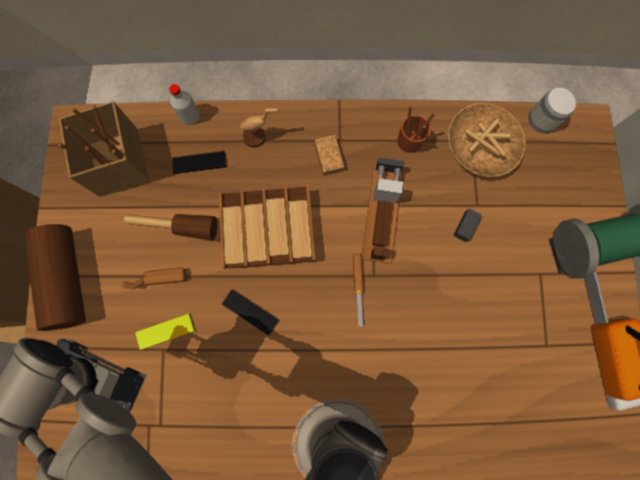

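View pics/scene0.png

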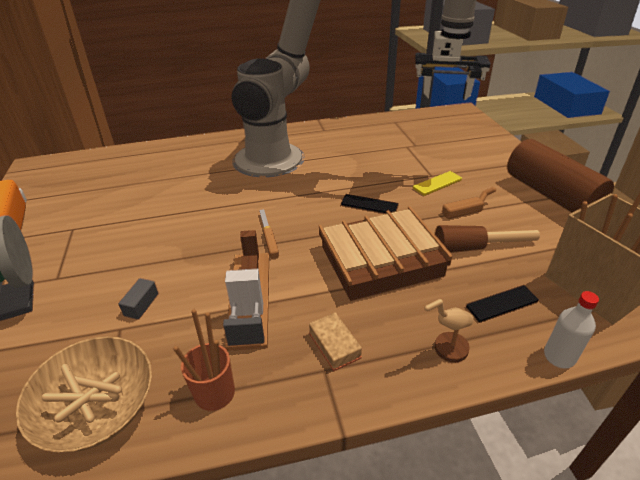

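Top view: the four panels are in the lanes at px (233–300, 227). The jig is at (384,210) with its carriage at the top (390,187) and its stop at (380,253), and the weight is at (468,225). The black pieces at (250,311) and (200,162) and the yellow one at (165,331) are look-alikes to leave alone.

```bash
sed -i 's/^def cap/from scipy.spatial.transform import Rotation as Ro\ndef cap/; s/c=bot.capture(n);/c=dict(bot.capture(n)); c["rotation"]=Ro.from_euler("xyz",c["rotation"]).as_matrix();/' h.py
python3 - <<'E'
from h import *
c,im=cap("top")
a=im[150:290,205:345]; b=im[150:290,345:485]
cv2.imwrite("pics/crop1.png",cv2.resize(np.hstack([a,b])[:,:],None,fx=2.85,fy=2.85,interpolation=cv2.INTER_CUBIC))
hsv=cv2.cvtColor(im,cv2.COLOR_BGR2HSV)
m=((hsv[...,2]>150)&(hsv[...,1]<150)&(hsv[...,0]>8)).astype(np.uint8); 
sub=np.zeros_like(m); sub[180:275,215:325]=m[180:275,215:325]
n,l,s,ce=cv2.connectedComponentsWithStats(sub)
for i in range(1,n):
    if s[i,4]>100:
        r=cv2.minAreaRect(cv2.findContours((l==i).astype(np.uint8),0,2)[0][0]); bx=cv2.boxPoints(r)
        print(s[i],np.round([on(c,*p,60)[:2] for p in bx]).tolist())
m=((hsv[...,2]<95)&(hsv[...,1]<110)).astype(np.uint8); sub=np.zeros_like(m); sub[200:250,445:490]=m[200:250,445:490]
for k in cv2.findContours(sub,0,2)[0]:
    if cv2.contourArea(k)>50: 
        r=cv2.minAreaRect(k); print("w",r,np.round([on(c,*p,30)[:2] for p in cv2.boxPoints(r)]).tolist(), on(c,*r[0],30))
E
```

```text
[ 266  198   22   58 1018] [[626.0, 185.0], [629.0, 136.0], [480.0, 125.0], [476.0, 172.0]]
[ 289  201   23   57 1024] [[619.0, 125.0], [623.0, 76.0], [474.0, 64.0], [470.0, 112.0]]
[ 244  204   23   58 1029] [[609.0, 244.0], [613.0, 194.0], [465.0, 179.0], [461.0, 228.0]]
[ 223  207   21   57 1034] [[605.0, 297.0], [606.0, 246.0], [457.0, 238.0], [456.0, 287.0]]
w ((467.6000061035156, 224.80001831054688), (16.099689483642578, 30.4105224609375), 26.56505012512207) [[534.0, -317.0], [610.0, -360.0], [590.0, -398.0], [515.0, -355.0]] [ 561.80667679 -356.99103262   30.        ]
```

View pics/crop1.png

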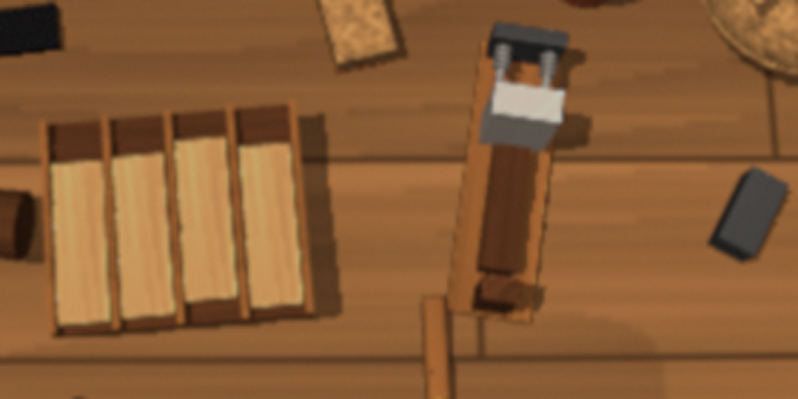

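The crop shows four pale panels, one per lane, with the second lane from the right pushed further back. The jig runs from its stop at crop (503,290) to the carriage top at (528,102), and the weight is at crop (750,213). Next I'll get the rack and jig frames from these corners.

Run:
```python
from h import *
c,im=cap("top")
L=lambda u,v:(u/2.85+205-.3,v/2.85+150-.3); R=lambda u,v:(u/2.85+205-.3,v/2.85+150-.3)
R=lambda u,v:(u/2.85-140+345-.3,v/2.85+150-.3)
P=lambda n,uv,z:print(n,np.round(on(c,*uv,z)[:2],1))
for n,p in dict(BL=(43,122),BR=(293,101),FL=(52,335),FR=(313,315)).items(): P(n,L(*p),62 if n[0]=="B" else 60)
for n,p,z in [("carL",(491,117),112),("carR",(561,123),112),("carBL",(497,83),112),("carBR",(566,88),112),("bedFL",(480,269),40),("bedFR",(525,274),40),("baseFL",(449,312),12),("baseFR",(530,322),12),("baseL",(485,40),12),
 ("ebL",(493,24),72),("ebR",(568,33),72),("gouge",(437,297),11)]: P(n,R(*p),z)
c,im=cap("scene"); cv2.imwrite("pics/crop2.png",cv2.resize(im[200:360,200:300],None,fx=3.7,fy=3.7,interpolation=cv2.INTER_CUBIC))
```

```text
BL [644.2 305.9]
BR [663.3  73.9]
FL [445.6 290.3]
FR [463.2  56. ]
carL [ 631.9 -102.5]
carR [ 626.3 -164.7]
carBL [ 663.6 -109. ]
carBR [ 659.  -170.8]
bedFL [508.3 -97.8]
bedFR [ 503.4 -139.3]
baseFL [472.7 -71.2]
baseFR [ 462.9 -147. ]
baseL [ 741.7 -113.6]
ebL [ 735.2 -113.3]
ebR [ 726.4 -183.4]
gouge [487.1 -60.4]
```

View pics/crop2.png

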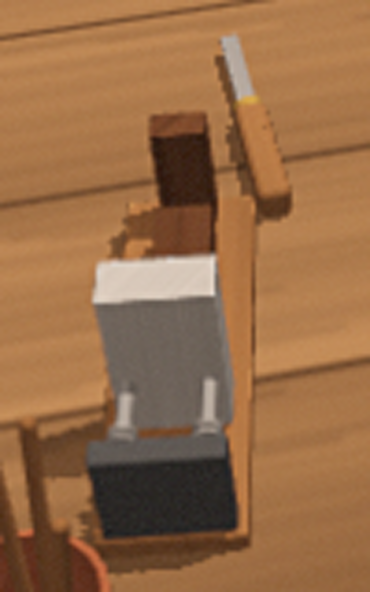

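```bash
cat >> h.py <<'E'
F=dict(rack=(554.1,181.5,0.080),jig=(565.3,-123.9,-0.148))
def pt(f,x,y):
    a,b,t=F[f]; return a+x*np.cos(t)-y*np.sin(t), b+x*np.sin(t)+y*np.cos(t), t+np.pi
def go(P,z,o=None):
    """shift (m, deg) in tool axes from pose o=(x,y,z,yaw) (default measured) to P=(x,y,yaw), TCP height z"""
    if o is None:
        s=bot.get_obs(); o=(*s["tool_pos"],s["tcp_rot"][2])
    d=np.array([P[0]-o[0],P[1]-o[1]]); c,s=np.cos(o[3]),np.sin(o[3])
    tw=(o[3]-P[2]+np.pi/2)%np.pi-np.pi/2
    print("x %.4f y %.4f z %.4f tw %.2f"%((c*d[0]+s*d[1])/1e3,(s*d[0]-c*d[1])/1e3,(o[2]-z)/1e3,np.degrees(tw)))
    return (P[0],P[1],z,o[3]-tw)
E
python3 - <<'E'
from h import *
o=go(pt("rack",80,87),160); print(o)
E
```

```text
x -0.4750 y -0.0322 z 0.0914 tw -26.97
(np.float64(626.8915581288916), np.float64(274.6149239658617), 160, np.float64(3.221592653589793))
```

Emit:
play_rows(commands=[{"x": -0.03, "y": 0, "z": 0, "twist": -3}, {"x": -0.075, "y": -0.005, "z": 0, "twist": -8}, {"x": -0.12, "y": -0.01, "z": 0, "twist": -13}, {"x": -0.165, "y": -0.015, "z": 0, "twist": -18}, {"x": -0.21, "y": -0.02, "z": 0, "twist": -23}, {"x": -0.255, "y": -0.025, "z": 0, "twist": -27}, {"x": -0.3, "y": -0.03, "z": 0, "twist": -27}, {"x": -0.33, "y": -0.032, "z": 0, "twist": -27}], jaw=1)

```text
time: 1.05
tool_pos: [495.3, 328.2, 251.4]
tcp_rot: [-3.141, 0.0, -3.063]
contact_force: [0.7, 0.8, -0.8]
grip_width: 32.5
finger_force: 0.0
```

Run:
```python
from h import *
o=go(pt("rack",80,87),100)
```

```text
x -0.1270 y -0.0637 z 0.1514 tw -0.08
```

Emit:
play_rows(commands=[{"x": -0.03, "y": -0.015, "z": 0, "twist": 0}, {"x": -0.07, "y": -0.035, "z": 0.02, "twist": 0}, {"x": -0.11, "y": -0.055, "z": 0.05, "twist": 0}, {"x": -0.127, "y": -0.064, "z": 0.085, "twist": 0}, {"x": -0.127, "y": -0.064, "z": 0.12, "twist": 0}, {"x": -0.127, "y": -0.064, "z": 0.14, "twist": 0}, {"x": -0.127, "y": -0.064, "z": 0.14, "twist": 0}, {"x": -0.127, "y": -0.064, "z": 0.14, "twist": 0}])

```text
time: 1.85
tool_pos: [624.8, 276.7, 112.1]
tcp_rot: [3.142, 0.0, -3.061]
contact_force: [0.4, 0.2, -0.3]
grip_width: 0.3
finger_force: 0.0
```

Run:
```python
from h import *
s=bot.get_obs(); print(s["tool_pos"],s["grip_width"])
c,im=cap("wrist"); t,it=cap("scene")
cv2.imwrite("pics/w1.png",np.hstack([cv2.resize(im,(400,300)),cv2.resize(it[170:320,300:500],(400,300))]))
print(c["eye"],c["fx"])
go(pt("rack",80,87),80)
```

```text
[624.8275136  276.6940971  112.11201989] 0.3129527509757943
[558.2450514  272.61353247 244.78407857] 398.0137904536457
x -0.0012 y -0.0026 z 0.0338 tw 0.05
```

View pics/w1.png

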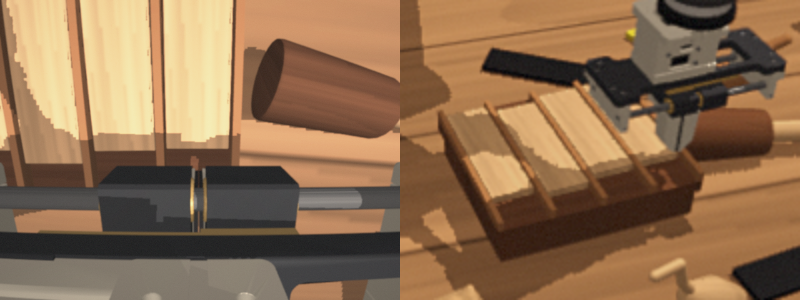

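Emit:
play_rows(commands=[{"x": 0, "y": -0.0025, "z": 0.016, "twist": 0}, {"x": 0, "y": -0.0025, "z": 0.032, "twist": 0}, {"x": 0, "y": -0.0025, "z": 0.033, "twist": 0}, {"x": 0.005, "y": -0.0025, "z": 0.033, "twist": 0}, {"x": 0.012, "y": -0.0025, "z": 0.033, "twist": 0}, {"x": 0.02, "y": -0.0025, "z": 0.033, "twist": 0}, {"x": 0.028, "y": -0.0025, "z": 0.033, "twist": 0}, {"x": 0.036, "y": -0.0025, "z": 0.033, "twist": 0}])

```text
time: 2.75
tool_pos: [588.3, 271.3, 79.4]
tcp_rot: [3.141, 0.001, -3.061]
contact_force: [-0.5, 0.2, 0.4]
grip_width: 0.7
finger_force: 0.3
```

Emit:
play_rows(commands=[{"x": 0.008, "y": 0, "z": 0, "twist": 0}, {"x": 0.016, "y": 0, "z": 0, "twist": 0}, {"x": 0.023, "y": 0, "z": 0, "twist": 0}, {"x": 0.029, "y": 0, "z": 0, "twist": 0}, {"x": 0.034, "y": 0, "z": 0, "twist": 0}, {"x": 0.036, "y": 0, "z": 0, "twist": 0}, {"x": 0.036, "y": 0, "z": 0, "twist": 0}, {"x": 0.036, "y": 0, "z": 0, "twist": 0}])

```text
time: 3.55
tool_pos: [553.2, 268.3, 78.7]
tcp_rot: [3.142, -0.0, -3.061]
contact_force: [-0.0, 0.0, 0.3]
grip_width: 0.8
finger_force: 0.0
```

Emit:
play_rows(commands=[{"x": -0.006, "y": 0, "z": 0, "twist": 0}, {"x": -0.006, "y": 0, "z": -0.03, "twist": 0}, {"x": -0.006, "y": 0, "z": -0.07, "twist": 0}, {"x": 0.02, "y": 0, "z": -0.09, "twist": 0}, {"x": 0.06, "y": 0, "z": -0.09, "twist": 0}, {"x": 0.1, "y": 0, "z": -0.09, "twist": 0}, {"x": 0.12, "y": 0, "z": -0.09, "twist": 0}, {"x": 0.12, "y": 0, "z": -0.09, "twist": 0}], jaw=0)

```text
time: 4.35
tool_pos: [431.6, 258.6, 169.1]
tcp_rot: [-3.141, -0.001, -3.06]
contact_force: [0.0, -0.7, 0.6]
grip_width: 59.7
finger_force: 0.0
```

```bash
cat >> h.py <<'E'
def panels(c,im,zt=60):
    hsv=cv2.cvtColor(im,cv2.COLOR_BGR2HSV)
    m=((hsv[...,2]>150)&(hsv[...,1]<150)&(hsv[...,0]>8)).astype(np.uint8); sub=np.zeros_like(m); sub[180:300,200:335]=m[180:300,200:335]
    n,l,s,_=cv2.connectedComponentsWithStats(sub); a,b,t=F["rack"]
    for i in range(1,n):
        if s[i,4]>150:
            r=cv2.minAreaRect(cv2.findContours((l==i).astype(np.uint8),0,2)[0][0])
            B=np.array([on(c,*p,zt)[:2]-(a,b) for p in cv2.boxPoints(r)])@np.array([[np.cos(t),-np.sin(t)],[np.sin(t),np.cos(t)]])
            print("panel rack x %.0f..%.0f y %.0f..%.0f"%(B[:,0].min(),B[:,0].max(),B[:,1].min(),B[:,1].max()))
E
python3 - <<'E'
from h import *
s=bot.get_obs(); print(s["tool_pos"],s["contact_force"],s["grip_width"])
c,im=cap("top"); panels(c,im); t,it=cap("scene")
cv2.imwrite("pics/w2.png",np.hstack([cv2.resize(im[170:310,200:360],(400,350)),cv2.resize(it[170:320,300:470],(400,350))]))
go(pt("rack",-125,87),140)
E
```

```text
[431.58978766 258.61468382 169.1124679 ] [ 0.03804336 -0.66814685  0.58771695] 59.70218167944685
panel rack x -65..73 y -50..-2
panel rack x -52..62 y -111..-62
panel rack x -56..62 y 5..57
x 0.0121 y 0.0003 z 0.0293 tw 0.03
```

View pics/w2.png

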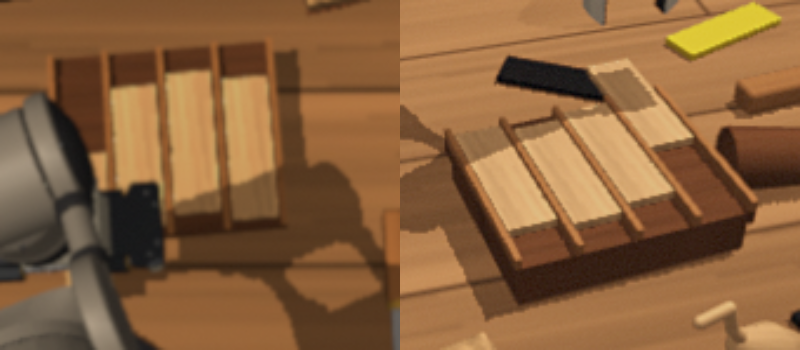

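The scene crop shows the left-lane panel sticking out over the front edge, still flat. Its back top edge runs from crop (650,150) to (693,138).

Run:
```python
from h import *
t,it=cap("scene"); a,b,th=F["rack"]
for u,v in((406.3,234.3-1.5),(424.5,229.2-1.5)):
    p=on(t,u,v,60)[:2]-(a,b); print(p[0]*np.cos(th)+p[1]*np.sin(th),-p[0]*np.sin(th)+p[1]*np.cos(th))
print(bot.get_obs()["tool_pos"]); go(pt("rack",-128,87),77.5)
```

```text
-2.657353145477214 63.73070454914257
-5.92853251564976 112.25657257376095
[435.00313555 258.93062779 169.08539316]
x 0.0155 y 0.0003 z 0.0916 tw 0.01
```

Emit:
play_rows(commands=[{"x": 0.012, "y": 0, "z": 0.0, "twist": 0}, {"x": 0.012, "y": 0, "z": 0.02, "twist": 0}, {"x": 0.012, "y": 0, "z": 0.05, "twist": 0}, {"x": 0.012, "y": 0, "z": 0.075, "twist": 0}, {"x": 0.012, "y": 0, "z": 0.088, "twist": 0}, {"x": 0.012, "y": 0, "z": 0.091, "twist": 0}, {"x": 0.012, "y": 0, "z": 0.091, "twist": 0}, {"x": 0.012, "y": 0, "z": 0.091, "twist": 0}])

```text
time: 5.3
tool_pos: [422.0, 257.9, 78.4]
tcp_rot: [3.141, 0.001, -3.061]
contact_force: [-0.2, -1.1, -0.2]
grip_width: 91.5
finger_force: 0.0
```

Run:
```python
from h import *
s=bot.get_obs(); print(s["tool_pos"],s["contact_force"],s["grip_width"])
go(pt("rack",-124,87),77.5)
c,im=cap("wrist"); t,it=cap("scene")
cv2.imwrite("pics/w3.png",np.hstack([cv2.resize(im,(400,300)),cv2.resize(it[120:240,340:500],(400,300))]))
```

```text
[422.0453366  257.89298514  78.39116855] [-0.2253296  -1.12539521 -0.22439788] 91.47705655987093
x -0.0015 y 0.0003 z 0.0009 tw 0.02
```

View pics/w3.png

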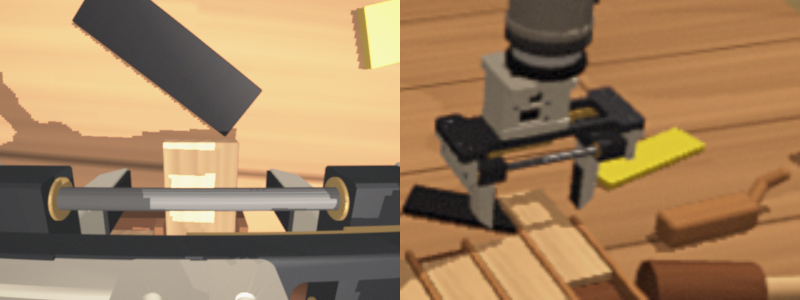

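The panel's end is centred between the open fingers (wrist px 163–238 between tips at about 130 and 268). Now I'll close and lift.

Emit:
play_rows(commands=[{"x": 0, "y": 0, "z": 0.001, "twist": 0}, {"x": 0, "y": 0, "z": 0.001, "twist": 0}, {"x": 0, "y": 0, "z": 0.001, "twist": 0}, {"x": 0, "y": 0, "z": 0.001, "twist": 0}, {"x": 0, "y": 0, "z": 0.001, "twist": 0}, {"x": 0, "y": 0, "z": 0.001, "twist": 0}, {"x": 0, "y": 0, "z": 0.001, "twist": 0}, {"x": 0, "y": 0, "z": 0.001, "twist": 0}], jaw=1)

```text
time: 6.2
tool_pos: [421.5, 257.7, 76.7]
tcp_rot: [3.142, 0.0, -3.061]
contact_force: [-0.7, 0.8, 1.3]
grip_width: 47.9
finger_force: 29.9
```

Emit:
play_rows(commands=[{"x": 0, "y": 0, "z": 0, "twist": 0}, {"x": 0, "y": 0, "z": 0, "twist": 0}, {"x": 0, "y": 0, "z": -0.004, "twist": 0}, {"x": 0, "y": 0, "z": -0.012, "twist": 0}, {"x": 0, "y": 0, "z": -0.025, "twist": 0}, {"x": 0, "y": 0, "z": -0.045, "twist": 0}, {"x": 0, "y": 0, "z": -0.06, "twist": 0}, {"x": 0, "y": 0, "z": -0.06, "twist": 0}])

```text
time: 7.0
tool_pos: [422.7, 258.2, 139.1]
tcp_rot: [3.14, 0.005, -3.061]
contact_force: [0.4, 0.3, -0.0]
grip_width: 47.6
finger_force: 29.9
```

Run:
```python
from h import *
s=bot.get_obs(); print(s["tool_pos"],s["contact_force"],s["moment"],s["grip_width"],s["finger_force"])
t,it=cap("scene")
cv2.imwrite("pics/w4.png",cv2.resize(it[90:260,320:500],(640,600)))
go(pt("jig",-70,0),175)
```

```text
[422.71597529 258.20272126 139.10091776] [ 0.40753211  0.28521746 -0.02409572] [0.04850974 0.03165269 0.01859938] 47.62696142077352 29.931102991104126
x -0.0439 y -0.3763 z -0.0372 tw 13.09
```

View pics/w4.png

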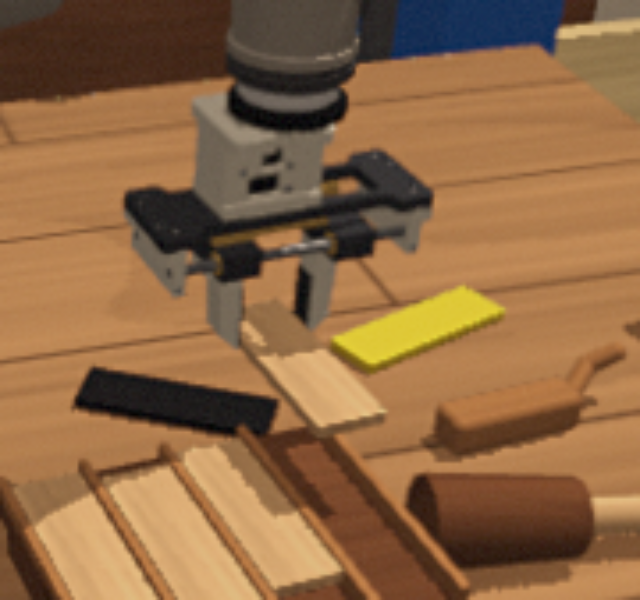

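Run:
```python
from h import *
t,_=cap("scene")
for y in(87-24,87+24):
  for z in(111.5,121.5):
    p=pt("rack",-4,y); q=proj(t,(p[0],p[1],z)); print(y,z,(q-(320,90))*(3.556,3.53))
```

```text
63 111.5 [313.0587399  438.76361383]
63 121.5 [314.69020672 425.79328029]
111 111.5 [381.39682969 424.1148102 ]
111 121.5 [383.42015772 411.21435677]
```

The panel is held level. Now to carry it over the jig.

Emit:
play_rows(commands=[{"x": 0, "y": -0.005, "z": -0.02, "twist": 0}, {"x": -0.002, "y": -0.03, "z": -0.036, "twist": 1}, {"x": -0.01, "y": -0.07, "z": -0.036, "twist": 3}, {"x": -0.015, "y": -0.115, "z": -0.036, "twist": 6}, {"x": -0.02, "y": -0.16, "z": -0.036, "twist": 9}, {"x": -0.025, "y": -0.205, "z": -0.036, "twist": 12}, {"x": -0.035, "y": -0.245, "z": -0.036, "twist": 13}, {"x": -0.04, "y": -0.28, "z": -0.036, "twist": 13}])

```text
time: 7.9
tool_pos: [483.9, -20.3, 171.8]
tcp_rot: [3.142, -0.001, 2.994]
contact_force: [0.2, 0.1, -0.5]
grip_width: 47.6
finger_force: 29.9
```

Run:
```python
from h import *
go(pt("jig",-70,0),175)
```

```text
x -0.0257 y -0.0905 z -0.0032 tw 0.00
```

Emit:
play_rows(commands=[{"x": -0.008, "y": -0.03, "z": -0.003, "twist": 0}, {"x": -0.018, "y": -0.065, "z": -0.003, "twist": 0}, {"x": -0.024, "y": -0.085, "z": -0.003, "twist": 0}, {"x": -0.0255, "y": -0.0905, "z": -0.003, "twist": 0}, {"x": -0.0255, "y": -0.0905, "z": 0.0, "twist": 0}, {"x": -0.0255, "y": -0.0905, "z": 0.0, "twist": 0}, {"x": -0.0255, "y": -0.0905, "z": 0.0, "twist": 0}, {"x": -0.0255, "y": -0.0905, "z": 0, "twist": 0}])

```text
time: 8.7
tool_pos: [495.8, -110.5, 172.7]
tcp_rot: [3.141, -0.0, 2.997]
contact_force: [0.3, 0.5, -0.3]
grip_width: 47.5
finger_force: 29.9
```

Run:
```python
from h import *
s=bot.get_obs();print(s["tool_pos"])
go(pt("jig",-70,0),117.5)
c,im=cap("wrist"); t,it=cap("scene")
cv2.imwrite("pics/w5.png",np.hstack([cv2.resize(im,(400,300)),cv2.resize(it[180:330,170:330],(400,375))[:300]]))
# predicted panel far corners, and carriage top corners in scene
for x,y,z in((50,-24,147),(50,24,147),(65,31,112),(65,-31,112),(95,31,112),(95,-31,112)):
    p=pt("jig",x,y); q=proj(t,(p[0],p[1],z)); print(x,y,z,(q-(170,180))*2.5+(400,0))
```

```text
[ 495.82488757 -110.47258618  172.68626626]
x -0.0007 y -0.0030 z 0.0552 tw 0.17
50 -24 147 [543.00066615 175.76641666]
50 24 147 [605.71196727 171.40818642]
65 31 112 [619.27186607 217.63743015]
65 -31 112 [539.23942431 223.29392856]
95 31 112 [618.4627498  244.33678721]
95 -31 112 [536.25812118 250.19833107]
```

View pics/w5.png

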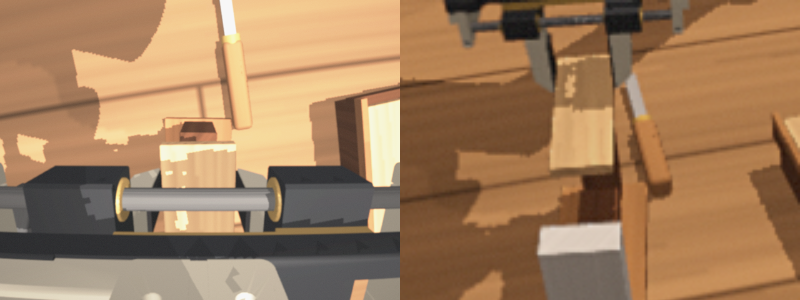

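Wrist and scene both show the panel level over the jig, with its far end still short of the carriage top (front edge at crop (541,230)–(619,224)). Next I'll lower to just above stop height and press the carriage.

Emit:
play_rows(commands=[{"x": 0, "y": -0.0035, "z": 0.01, "twist": 0}, {"x": 0, "y": -0.0035, "z": 0.025, "twist": 0}, {"x": 0, "y": -0.0035, "z": 0.042, "twist": 0}, {"x": 0, "y": -0.0035, "z": 0.052, "twist": 0}, {"x": 0, "y": -0.0035, "z": 0.0535, "twist": 0}, {"x": 0, "y": -0.0035, "z": 0.0535, "twist": 0}, {"x": -0.005, "y": -0.0035, "z": 0.0535, "twist": 0}, {"x": -0.01, "y": -0.0035, "z": 0.0535, "twist": 0}])

```text
time: 9.6
tool_pos: [506.2, -116.6, 120.0]
tcp_rot: [-3.141, 0.002, 2.995]
contact_force: [-0.2, -0.2, 0.1]
grip_width: 47.5
finger_force: 29.9
```

Emit:
play_rows(commands=[{"x": -0.003, "y": 0, "z": 0, "twist": 0}, {"x": -0.005, "y": 0, "z": 0, "twist": 0}, {"x": -0.005, "y": 0, "z": 0, "twist": 0}, {"x": -0.005, "y": 0, "z": 0, "twist": 0}, {"x": -0.005, "y": 0, "z": 0, "twist": 0}, {"x": -0.005, "y": 0, "z": 0, "twist": 0}, {"x": -0.005, "y": 0, "z": 0, "twist": 0}, {"x": -0.005, "y": 0, "z": 0, "twist": 0}])

```text
time: 10.4
tool_pos: [510.2, -117.1, 119.2]
tcp_rot: [3.142, 0.0, 2.995]
contact_force: [-0.4, -0.4, -1.1]
grip_width: 47.5
finger_force: 29.9
```

Emit:
play_rows(commands=[{"x": -0.003, "y": 0, "z": 0, "twist": 0}, {"x": -0.005, "y": 0, "z": 0, "twist": 0}, {"x": -0.005, "y": 0, "z": 0, "twist": 0}, {"x": -0.005, "y": 0, "z": 0, "twist": 0}, {"x": -0.005, "y": 0, "z": 0, "twist": 0}, {"x": -0.005, "y": 0, "z": 0, "twist": 0}, {"x": -0.005, "y": 0, "z": 0, "twist": 0}, {"x": -0.005, "y": 0, "z": 0, "twist": 0}])

```text
time: 11.2
tool_pos: [515.1, -117.8, 119.2]
tcp_rot: [3.141, -0.0, 2.995]
contact_force: [-2.6, -0.7, -0.7]
grip_width: 47.3
finger_force: 29.9
```

```bash
cat >> h.py <<'E'
def st():
    s=bot.get_obs(); a,b,t=F["jig"]; d=s["tool_pos"][:2]-(a,b)
    print("jig x %.1f y %.1f z %.1f yaw %.3f"%(d[0]*np.cos(t)+d[1]*np.sin(t),-d[0]*np.sin(t)+d[1]*np.cos(t),s["tool_pos"][2],(s["tcp_rot"][2]-t)%np.pi),"F",np.round(s["contact_force"],1),"M",np.round(s["moment"],2),"w %.1f f %.1f t %.1f"%(s["grip_width"],s["finger_force"],s["time"]))
E
python3 -c "
from h import *
st()"
```

```text
jig x -50.6 y -1.4 z 119.2 yaw 0.002 F [-2.6 -0.7 -0.7] M [0.16 0.52 0.01] w 47.3 f 29.9 t 11.2
```

Emit:
play_rows(commands=[{"x": -0.003, "y": 0, "z": 0, "twist": 0}, {"x": -0.006, "y": 0, "z": 0, "twist": 0}, {"x": -0.009, "y": 0, "z": 0, "twist": 0}, {"x": -0.012, "y": 0, "z": 0, "twist": 0}, {"x": -0.0125, "y": 0, "z": 0, "twist": 0}, {"x": -0.0125, "y": 0, "z": 0, "twist": 0}, {"x": -0.0125, "y": 0, "z": 0, "twist": 0}, {"x": -0.0125, "y": 0, "z": 0, "twist": 0}])

```text
time: 12.0
tool_pos: [527.4, -119.6, 119.2]
tcp_rot: [3.141, -0.0, 2.995]
contact_force: [-5.3, 0.6, -0.2]
grip_width: 47.3
finger_force: 29.9
```

Run:
```python
from h import *
st()
t,it=cap("scene"); c,im=cap("wrist")
cv2.imwrite("pics/w6.png",np.hstack([cv2.resize(im,(400,300)),cv2.resize(it[200:320,190:290],(400,480))[:300]]))
```

```text
jig x -38.2 y -1.4 z 119.2 yaw 0.001 F [-5.3  0.6 -0.2] M [ 0.16  0.88 -0.11] w 47.3 f 29.9 t 12.0
```

View pics/w6.png

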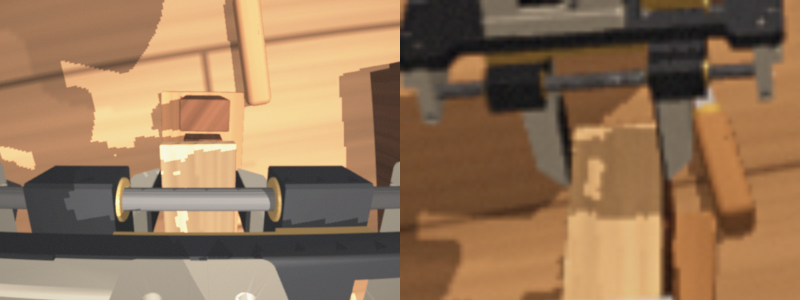

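Run:
```python
from h import *
c,im=cap("wrist"); a,b,t=F["jig"]; st()
def J(u,v,z):
    d=on(c,u,v,z)[:2]-(a,b); return np.round((d[0]*np.cos(t)+d[1]*np.sin(t),-d[0]*np.sin(t)+d[1]*np.cos(t)),1)
g=cv2.cvtColor(im,cv2.COLOR_BGR2GRAY)
print("col328",[int(x) for x in g[140:250:2,328]])
for u in(290,365): print("stop inner",J(u,211,84))
for u in(258,376): print("panel end",J(u,227,102), J(u,227,92))
for u,v in((290,157),(364,157)): print("stop outer",J(u,v,84))
for u,v in((258,148),(388,148)): print("base front",J(u,v,12))
```

```text
jig x -38.1 y -1.3 z 119.2 yaw 0.002 F [-4.   1.6 -0.3] M [ 0.16  0.85 -0.08] w 47.5 f 29.9 t 12.2
col328 [178, 180, 182, 169, 200, 205, 151, 74, 73, 88, 123, 129, 129, 128, 130, 132, 132, 137, 140, 145, 148, 149, 153, 154, 151, 151, 149, 149, 152, 151, 155, 153, 153, 150, 142, 167, 195, 104, 71, 72, 71, 86, 130, 156, 158, 194, 239, 243, 242, 242, 242, 221, 189, 190, 192]
stop inner [-73.4 -12.4]
stop inner [-73.5  19.7]
panel end [-70.5 -23.6] [-68.2 -25.2]
panel end [-70.6  22. ] [-68.3  23.5]
stop outer [-96.2 -12.1]
stop outer [-96.3  18.7]
base front [-97.7 -35.9]
base front [-97.8  41. ]
```

The wrist view puts the stop's inner face at v≈211 and the panel end at v≈228, leaving about 3–4 mm of clearance. The jig frame is off by (+2, +3) mm. I'll correct that, then lower the panel.

Emit:
play_rows(commands=[{"x": 0, "y": 0.003, "z": 0, "twist": 0}, {"x": 0, "y": 0.003, "z": 0.008, "twist": 0}, {"x": 0, "y": 0.003, "z": 0.016, "twist": 0}, {"x": 0, "y": 0.003, "z": 0.024, "twist": 0}, {"x": 0, "y": 0.003, "z": 0.032, "twist": 0}, {"x": 0, "y": 0.003, "z": 0.039, "twist": 0}, {"x": 0, "y": 0.003, "z": 0.044, "twist": 0}, {"x": 0, "y": 0.003, "z": 0.044, "twist": 0}])

```text
time: 12.95
tool_pos: [527.7, -116.7, 74.4]
tcp_rot: [3.141, -0.001, 2.995]
contact_force: [-3.1, 1.0, -0.9]
grip_width: 47.4
finger_force: 30.0
```

```bash
sed -i 's/jig=(565.3,-123.9,/jig=(567.7,-121.2,/' h.py
python3 - <<'E'
from h import *
st()
c,im=cap("wrist"); t,it=cap("scene")
cv2.imwrite("pics/w7.png",np.hstack([cv2.resize(im,(400,300)),cv2.resize(it[200:320,180:340],(400,300))]))
E
```

```text
jig x -40.2 y -1.5 z 74.4 yaw 0.001 F [-3.1  1.  -0.9] M [ 0.14  0.6  -0.01] w 47.4 f 30.0 t 12.9
```

View pics/w7.png

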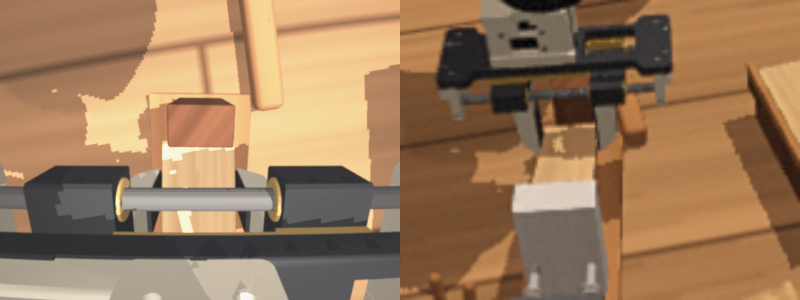

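The panel is inside, past the stop (wrist px (200,145)). I'll lower it the rest of the way and release.

Emit:
play_rows(commands=[{"x": 0, "y": 0.001, "z": 0.003, "twist": 0}, {"x": 0, "y": 0.001, "z": 0.006, "twist": 0}, {"x": 0, "y": 0.001, "z": 0.0075, "twist": 0}, {"x": 0, "y": 0.001, "z": 0.0075, "twist": 0}, {"x": 0, "y": 0.001, "z": 0.0075, "twist": 0}, {"x": 0, "y": 0.001, "z": 0.0075, "twist": 0}, {"x": 0, "y": 0.001, "z": 0.0075, "twist": 0}, {"x": 0, "y": 0.001, "z": 0.0075, "twist": 0}])

```text
time: 13.85
tool_pos: [529.8, -116.8, 70.7]
tcp_rot: [-3.14, 0.005, 2.995]
contact_force: [-6.8, -0.6, 19.2]
grip_width: 47.8
finger_force: 30.0
```

```bash
python3 -c "
from h import *
st()"
```

```text
jig x -38.2 y -1.3 z 70.7 yaw 0.002 F [-6.8 -0.6 19.2] M [-0.1   1.41  0.01] w 47.8 f 30.0 t 13.8
```

Emit:
play_rows(commands=[{"x": 0, "y": 0, "z": 0, "twist": 0}, {"x": 0, "y": 0, "z": 0, "twist": 0}, {"x": 0, "y": 0, "z": 0, "twist": 0}, {"x": 0, "y": 0, "z": 0, "twist": 0}, {"x": 0, "y": 0, "z": 0, "twist": 0}, {"x": 0, "y": 0, "z": -0.01, "twist": 0}, {"x": 0, "y": 0, "z": -0.04, "twist": 0}, {"x": 0, "y": 0, "z": -0.075, "twist": 0}], jaw=0)

```text
time: 14.65
tool_pos: [527.5, -115.4, 143.1]
tcp_rot: [3.141, -0.002, 2.995]
contact_force: [-0.1, 0.5, 1.0]
grip_width: 91.9
finger_force: 0.0
```

Run:
```python
from h import *
st()
c,im=cap("wrist"); t,it=cap("scene")
cv2.imwrite("pics/w8.png",np.hstack([cv2.resize(im,(400,300)),cv2.resize(it[180:330,170:330],(400,375))[:300]]))
for x,y,z in((75,31,112),(75,-31,112),(105,31,112),(105,-31,112)):
    p=pt("jig",x,y); q=proj(t,(p[0],p[1],z)); print(x,y,z,(q-(170,180))*2.5+(400,0))
```

```text
jig x -40.7 y -0.2 z 143.1 yaw 0.002 F [-0.1  0.5  1. ] M [ 0.04 -0.03 -0.01] w 91.9 f 0.0 t 14.7
75 31 112 [622.89275647 227.84427079]
75 -31 112 [542.01568705 233.58316459]
105 31 112 [622.17881446 255.11033041]
105 -31 112 [539.08524718 261.05997057]
```

View pics/w8.png

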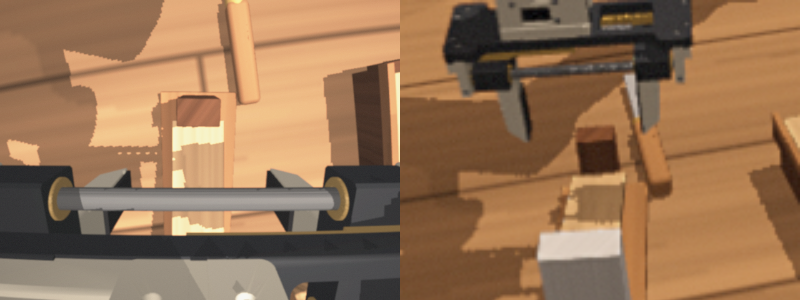

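Wrist and scene show the panel between the stop and the carriage. The descent met 19 N at 4 mm higher than expected, so I'll check the carriage travel numerically and probe flatness with the closed fingertips.

```bash
cat >> h.py <<'E'
def carr():
    "carriage travel from shift of the bright top's image rows against the first scene picture"
    t,it=cap("scene"); ref=cv2.imread("pics/scene0.png")
    def cen(im):
        h=cv2.cvtColor(im,cv2.COLOR_BGR2HSV)[255:335,225:262]; m=(h[...,2]>185)&(h[...,1]<40); return np.argwhere(m).mean(0)+(255,225),m.sum()
    def row(x): p=pt("jig",x,0); return proj(t,(p[0],p[1],112))[1]
    a,b=cen(ref),cen(it); print("carriage",a,b,"travel mm %.1f"%(10*(b[0][0]-a[0][0])/(row(90)-row(80))))
E
python3 - <<'E'
from h import *
carr(); st(); go(pt("jig",30,0),100); bot
E
```

```text
carriage (array([276.4704142, 241.8964497]), np.int64(338)) (array([279.16524217, 241.57834758]), np.int64(351)) travel mm 7.5
jig x -38.4 y -0.7 z 145.6 yaw 0.002 F [ 0.9 -0.2 -0. ] M [-0.01 -0.03  0.02] w 91.6 f 0.0 t 14.8
x -0.0684 y 0.0006 z 0.0456 tw 0.10
```

Emit:
play_rows(commands=[{"x": -0.02, "y": 0, "z": 0, "twist": 0}, {"x": -0.05, "y": 0, "z": 0, "twist": 0}, {"x": -0.07, "y": 0, "z": 0, "twist": 0}, {"x": -0.07, "y": 0, "z": 0.02, "twist": 0}, {"x": -0.07, "y": 0, "z": 0.04, "twist": 0}, {"x": -0.07, "y": 0, "z": 0.055, "twist": 0}, {"x": -0.07, "y": 0, "z": 0.06, "twist": 0}, {"x": -0.07, "y": 0, "z": 0.06, "twist": 0}], jaw=1)

```text
time: 15.6
tool_pos: [597.1, -125.9, 82.0]
tcp_rot: [3.141, -0.001, 2.995]
contact_force: [0.4, -0.6, 0.5]
grip_width: 47.5
finger_force: 30.0
```

Emit:
play_rows(commands=[{"x": 0, "y": 0, "z": 0.002, "twist": 0}, {"x": 0, "y": 0, "z": 0.004, "twist": 0}, {"x": 0, "y": 0, "z": 0.006, "twist": 0}, {"x": 0, "y": 0, "z": 0.007, "twist": 0}, {"x": 0, "y": 0, "z": 0.008, "twist": 0}, {"x": 0, "y": 0, "z": 0.008, "twist": 0}, {"x": 0, "y": 0, "z": 0.008, "twist": 0}, {"x": 0, "y": 0, "z": 0.008, "twist": 0}])

```text
time: 16.4
tool_pos: [598.3, -126.2, 76.1]
tcp_rot: [-3.141, 0.003, 2.995]
contact_force: [1.5, -0.5, 4.2]
grip_width: 47.5
finger_force: 30.0
```

```bash
python3 -c "
from h import *
st(); carr()"
```

```text
jig x 31.0 y -0.4 z 76.1 yaw 0.001 F [ 1.5 -0.5  4.2] M [-0.05 -0.03 -0.01] w 47.5 f 30.0 t 16.4
carriage (array([276.4704142, 241.8964497]), np.int64(338)) (array([279.81764706, 241.85294118]), np.int64(340)) travel mm 9.3
```

Emit:
play_rows(commands=[{"x": 0, "y": 0, "z": 0, "twist": 0}, {"x": 0, "y": 0, "z": 0, "twist": 0}, {"x": 0, "y": 0, "z": 0, "twist": 0}, {"x": 0, "y": 0, "z": 0, "twist": 0}, {"x": 0, "y": 0, "z": -0.01, "twist": 0}, {"x": 0, "y": 0, "z": -0.03, "twist": 0}, {"x": 0, "y": 0, "z": -0.045, "twist": 0}, {"x": 0, "y": 0, "z": -0.045, "twist": 0}], jaw=0)

```text
time: 17.25
tool_pos: [598.8, -126.4, 122.6]
tcp_rot: [-3.141, 0.005, 2.995]
contact_force: [0.3, -0.0, -0.4]
grip_width: 92.0
finger_force: 0.0
```

Emit:
play_rows(commands=[{"x": 0, "y": 0, "z": 0, "twist": 0}, {"x": 0, "y": 0, "z": 0, "twist": 0}, {"x": 0, "y": 0, "z": 0, "twist": 0}, {"x": 0, "y": 0, "z": 0, "twist": 0}, {"x": 0, "y": 0, "z": 0, "twist": 0}, {"x": 0, "y": 0, "z": 0, "twist": 0}, {"x": 0, "y": 0, "z": 0, "twist": 0}, {"x": 0, "y": 0, "z": 0, "twist": 0}], jaw=1)

```text
time: 18.05
tool_pos: [597.4, -125.9, 119.7]
tcp_rot: [3.141, 0.0, 2.995]
contact_force: [0.6, -0.6, 0.5]
grip_width: 32.5
finger_force: 0.0
```

Emit:
play_rows(commands=[{"x": 0, "y": 0, "z": 0.01, "twist": 0}, {"x": 0, "y": 0, "z": 0.02, "twist": 0}, {"x": 0, "y": 0, "z": 0.028, "twist": 0}, {"x": 0, "y": 0, "z": 0.032, "twist": 0}, {"x": 0, "y": 0, "z": 0.036, "twist": 0}, {"x": 0, "y": 0, "z": 0.038, "twist": 0}, {"x": 0, "y": 0, "z": 0.038, "twist": 0}, {"x": 0, "y": 0, "z": 0.038, "twist": 0}])

```text
time: 18.85
tool_pos: [597.3, -125.8, 81.6]
tcp_rot: [3.141, -0.0, 2.995]
contact_force: [0.0, 0.3, 0.3]
grip_width: 0.3
finger_force: 0.0
```

```bash
python3 -c "
from h import *
st(); carr()"
```

```text
jig x 29.9 y -0.2 z 81.6 yaw 0.002 F [0.  0.3 0.3] M [-0.01 -0.01 -0.02] w 0.3 f 0.0 t 18.9
carriage (array([276.4704142, 241.8964497]), np.int64(338)) (array([280.14529915, 241.75783476]), np.int64(351)) travel mm 10.2
```

Emit:
play_rows(commands=[{"x": 0, "y": 0, "z": 0.003, "twist": 0}, {"x": 0, "y": 0, "z": 0.005, "twist": 0}, {"x": 0, "y": 0, "z": 0.0065, "twist": 0}, {"x": 0, "y": 0, "z": 0.0075, "twist": 0}, {"x": 0, "y": 0, "z": 0.0085, "twist": 0}, {"x": 0, "y": 0, "z": 0.0085, "twist": 0}, {"x": 0, "y": 0, "z": 0.0085, "twist": 0}, {"x": 0, "y": 0, "z": 0.0085, "twist": 0}])

```text
time: 19.7
tool_pos: [597.6, -126.0, 75.2]
tcp_rot: [-3.141, 0.001, 2.995]
contact_force: [-4.7, 1.6, 15.7]
grip_width: 0.4
finger_force: 7.7
```

```bash
python3 -c "
from h import *
st(); carr()"
```

```text
jig x 30.3 y -0.3 z 75.2 yaw 0.002 F [-4.7  1.6 15.7] M [0.22 0.87 0.03] w 0.4 f 7.7 t 19.7
carriage (array([276.4704142, 241.8964497]), np.int64(338)) (array([280.02028986, 241.86376812]), np.int64(345)) travel mm 9.8
```

Emit:
play_rows(commands=[{"x": 0, "y": 0, "z": -0.01, "twist": 0}, {"x": 0.03, "y": 0, "z": -0.01, "twist": 0}, {"x": 0.06, "y": 0, "z": -0.01, "twist": 0}, {"x": 0.07, "y": 0, "z": -0.01, "twist": 0}, {"x": 0.07, "y": 0, "z": -0.004, "twist": 0}, {"x": 0.07, "y": 0, "z": -0.001, "twist": 0}, {"x": 0.07, "y": 0, "z": -0.001, "twist": 0}, {"x": 0.07, "y": 0, "z": -0.001, "twist": 0}])

```text
time: 20.55
tool_pos: [529.0, -116.0, 75.2]
tcp_rot: [-3.141, 0.0, 2.995]
contact_force: [-6.3, 0.4, 14.4]
grip_width: -0.0
finger_force: 7.5
```

```bash
python3 -c "
from h import *
st(); carr()"
```

```text
jig x -39.1 y -0.6 z 75.2 yaw 0.002 F [-6.3  0.4 14.4] M [ 0.27  1.19 -0.01] w -0.0 f 7.5 t 20.6
carriage (array([276.4704142, 241.8964497]), np.int64(338)) (array([280.19142857, 241.56      ]), np.int64(350)) travel mm 10.3
```

Emit:
play_rows(commands=[{"x": 0, "y": 0, "z": -0.03, "twist": 0}, {"x": 0, "y": 0, "z": -0.07, "twist": 0}, {"x": -0.005, "y": 0.02, "z": -0.09, "twist": 0}, {"x": -0.02, "y": 0.06, "z": -0.09, "twist": -3}, {"x": -0.04, "y": 0.105, "z": -0.09, "twist": -6}, {"x": -0.06, "y": 0.15, "z": -0.09, "twist": -9}, {"x": -0.08, "y": 0.19, "z": -0.09, "twist": -12}, {"x": -0.08, "y": 0.19, "z": -0.09, "twist": -13}])

```text
time: 21.4
tool_pos: [638.3, 65.7, 163.3]
tcp_rot: [3.14, 0.003, -3.054]
contact_force: [0.3, 0.3, 1.2]
grip_width: 0.4
finger_force: 0.0
```

```bash
python3 -c "
from h import *
st(); go(pt('rack',80,29),79)"
```

```text
jig x 42.2 y 195.3 z 163.3 yaw 0.235 F [0.3 0.3 1.2] M [0.04 0.03 0.01] w 0.4 f 0.0 t 21.4
x -0.0064 y 0.1511 z 0.0843 tw 0.41
```

Emit:
play_rows(commands=[{"x": -0.002, "y": 0.03, "z": 0, "twist": 0.4}, {"x": -0.004, "y": 0.07, "z": 0, "twist": 0.4}, {"x": -0.0064, "y": 0.11, "z": 0, "twist": 0.4}, {"x": -0.0064, "y": 0.14, "z": 0, "twist": 0.4}, {"x": -0.0064, "y": 0.151, "z": 0.03, "twist": 0.4}, {"x": -0.0064, "y": 0.151, "z": 0.055, "twist": 0.4}, {"x": -0.0064, "y": 0.151, "z": 0.055, "twist": 0.4}, {"x": -0.0064, "y": 0.151, "z": 0.055, "twist": 0.4}])

```text
time: 22.2
tool_pos: [629.8, 211.3, 109.0]
tcp_rot: [-3.142, -0.0, -3.069]
contact_force: [0.4, -0.2, 1.0]
grip_width: 0.3
finger_force: 0.0
```

```bash
python3 -c "
from h import *
st(); go(pt('rack',80,29),79);go(pt('rack',6,29),79)"
```

```text
jig x 12.4 y 338.0 z 109.0 yaw 0.221 F [ 0.4 -0.2  1. ] M [ 0.07 -0.03  0.01] w 0.3 f 0.0 t 22.2
x -0.0021 y 0.0054 z 0.0300 tw -0.40
x 0.0719 y 0.0049 z 0.0300 tw -0.40
```

Emit:
play_rows(commands=[{"x": -0.002, "y": 0.005, "z": 0, "twist": -0.4}, {"x": -0.002, "y": 0.005, "z": 0.01, "twist": -0.4}, {"x": -0.002, "y": 0.005, "z": 0.025, "twist": -0.4}, {"x": -0.002, "y": 0.005, "z": 0.03, "twist": -0.4}, {"x": 0.004, "y": 0.005, "z": 0.03, "twist": -0.4}, {"x": 0.012, "y": 0.005, "z": 0.03, "twist": -0.4}, {"x": 0.02, "y": 0.005, "z": 0.03, "twist": -0.4}, {"x": 0.028, "y": 0.005, "z": 0.03, "twist": -0.4}])

```text
time: 23.0
tool_pos: [600.3, 214.6, 79.8]
tcp_rot: [3.141, 0.001, -3.061]
contact_force: [0.6, -0.9, -0.5]
grip_width: 0.4
finger_force: 0.1
```

Emit:
play_rows(commands=[{"x": 0.008, "y": 0, "z": 0, "twist": 0}, {"x": 0.016, "y": 0, "z": 0, "twist": 0}, {"x": 0.024, "y": 0, "z": 0, "twist": 0}, {"x": 0.032, "y": 0, "z": 0, "twist": 0}, {"x": 0.039, "y": 0, "z": 0, "twist": 0}, {"x": 0.043, "y": 0, "z": 0, "twist": 0}, {"x": 0.044, "y": 0, "z": 0, "twist": 0}, {"x": 0.044, "y": 0, "z": 0, "twist": 0}])

```text
time: 23.8
tool_pos: [557.0, 211.0, 79.2]
tcp_rot: [3.142, -0.0, -3.061]
contact_force: [-0.8, 0.9, 0.3]
grip_width: 0.2
finger_force: 0.0
```

```bash
cat >> h.py <<'E'
def sr():
    s=bot.get_obs(); a,b,t=F["rack"]; d=s["tool_pos"][:2]-(a,b)
    print("rack x %.1f y %.1f z %.1f yaw %.3f"%(d[0]*np.cos(t)+d[1]*np.sin(t),-d[0]*np.sin(t)+d[1]*np.cos(t),s["tool_pos"][2],(s["tcp_rot"][2]-t)%np.pi),"F",np.round(s["contact_force"],1),"w %.1f f %.1f t %.1f"%(s["grip_width"],s["finger_force"],s["time"]))
E
python3 -c "
from h import *
sr()"
```

```text
rack x 5.3 y 29.2 z 79.2 yaw 0.000 F [-0.8  0.9  0.3] w 0.2 f 0.0 t 23.8
```

Emit:
play_rows(commands=[{"x": -0.006, "y": 0, "z": 0, "twist": 0}, {"x": -0.006, "y": 0, "z": -0.03, "twist": 0}, {"x": -0.006, "y": 0, "z": -0.065, "twist": 0}, {"x": 0.02, "y": 0, "z": -0.09, "twist": 0}, {"x": 0.06, "y": 0, "z": -0.09, "twist": 0}, {"x": 0.1, "y": 0, "z": -0.09, "twist": 0}, {"x": 0.127, "y": 0, "z": -0.09, "twist": 0}, {"x": 0.127, "y": 0, "z": -0.09, "twist": 0}], jaw=0)

```text
time: 24.6
tool_pos: [427.8, 200.6, 169.4]
tcp_rot: [-3.141, -0.002, -3.06]
contact_force: [0.0, 0.1, 0.6]
grip_width: 60.0
finger_force: 0.0
```

```bash
python3 -c "
from h import *
sr(); c,im=cap('top'); panels(c,im); go(pt('rack',-121,29),77.5)"
```

```text
rack x -124.4 y 29.2 z 169.4 yaw 0.001 F [0.  0.1 0.6] w 60.0 f 0.0 t 24.6
panel rack x -58..72 y -51..-2
panel rack x -72..62 y -111..-61
panel rack x -66..-19 y 46..172
x -0.0010 y -0.0003 z 0.0923 tw 0.06
```

Emit:
play_rows(commands=[{"x": -0.001, "y": 0, "z": 0.0, "twist": 0}, {"x": -0.001, "y": 0, "z": 0.02, "twist": 0}, {"x": -0.001, "y": 0, "z": 0.05, "twist": 0}, {"x": -0.001, "y": 0, "z": 0.075, "twist": 0}, {"x": -0.001, "y": 0, "z": 0.088, "twist": 0}, {"x": -0.001, "y": 0, "z": 0.092, "twist": 0}, {"x": -0.001, "y": 0, "z": 0.092, "twist": 0}, {"x": -0.001, "y": 0, "z": 0.092, "twist": 0}])

```text
time: 25.45
tool_pos: [432.6, 201.0, 77.7]
tcp_rot: [3.141, 0.001, -3.061]
contact_force: [-0.1, 0.1, 0.6]
grip_width: 91.9
finger_force: 0.0
```

```bash
python3 -c "
from h import *
sr()
c,im=cap('wrist'); g=cv2.cvtColor(im,cv2.COLOR_BGR2GRAY)
print([int(x) for x in g[250,180:470:6]])
"
```

```text
rack x -119.6 y 29.2 z 77.7 yaw 0.000 F [-0.1  0.1  0.6] w 91.9 f 0.0 t 25.4
[116, 113, 113, 111, 107, 107, 102, 98, 97, 95, 92, 92, 88, 87, 95, 209, 202, 189, 184, 197, 196, 194, 189, 183, 200, 197, 191, 196, 195, 189, 198, 190, 190, 196, 188, 198, 199, 200, 200, 201, 202, 199, 200, 201, 199, 200, 199, 199, 198]
```

Emit:
play_rows(commands=[{"x": 0, "y": 0, "z": 0, "twist": 0}, {"x": 0, "y": 0, "z": 0, "twist": 0}, {"x": 0, "y": 0, "z": 0, "twist": 0}, {"x": 0, "y": 0, "z": 0, "twist": 0}, {"x": 0, "y": 0, "z": 0, "twist": 0}, {"x": 0, "y": 0, "z": 0, "twist": 0}, {"x": 0, "y": 0, "z": 0, "twist": 0}, {"x": 0, "y": 0, "z": 0, "twist": 0}], jaw=1)

```text
time: 26.3
tool_pos: [431.5, 200.9, 77.3]
tcp_rot: [3.141, 0.0, -3.061]
contact_force: [-0.1, 0.1, 0.9]
grip_width: 47.6
finger_force: 29.9
```

Emit:
play_rows(commands=[{"x": 0, "y": 0, "z": 0, "twist": 0}, {"x": 0, "y": 0, "z": 0, "twist": 0}, {"x": 0, "y": 0, "z": -0.004, "twist": 0}, {"x": 0, "y": 0, "z": -0.012, "twist": 0}, {"x": 0, "y": 0, "z": -0.03, "twist": 0}, {"x": 0, "y": 0, "z": -0.055, "twist": 0}, {"x": 0, "y": 0, "z": -0.08, "twist": 0}, {"x": 0, "y": 0, "z": -0.1, "twist": 0}])

```text
time: 27.1
tool_pos: [431.7, 200.9, 179.3]
tcp_rot: [3.141, 0.002, -3.061]
contact_force: [-0.6, -0.4, -0.5]
grip_width: 47.7
finger_force: 29.9
```

```bash
python3 -c "
from h import *
sr(); go(pt('jig',-67,0),175)"
```

```text
rack x -120.4 y 29.1 z 179.3 yaw 0.000 F [-0.6 -0.4 -0.5] w 47.7 f 29.9 t 27.1
x -0.0444 y -0.3168 z 0.0043 tw 13.09
```

Emit:
play_rows(commands=[{"x": -0.002, "y": -0.02, "z": 0, "twist": 1}, {"x": -0.008, "y": -0.06, "z": 0, "twist": 3}, {"x": -0.014, "y": -0.105, "z": 0, "twist": 5}, {"x": -0.02, "y": -0.15, "z": 0, "twist": 8}, {"x": -0.027, "y": -0.195, "z": 0, "twist": 11}, {"x": -0.034, "y": -0.24, "z": 0, "twist": 13}, {"x": -0.04, "y": -0.28, "z": 0, "twist": 13}, {"x": -0.044, "y": -0.305, "z": 0, "twist": 13}])

```text
time: 27.9
tool_pos: [500.3, -102.5, 177.9]
tcp_rot: [-3.141, 0.001, 2.993]
contact_force: [-0.2, -0.3, -0.5]
grip_width: 47.8
finger_force: 29.9
```

```bash
python3 -c "
from h import *
st(); go(pt('jig',-67,0),119.5)"
```

```text
jig x -69.4 y 8.5 z 177.9 yaw 3.141 F [-0.2 -0.3 -0.5] M [ 0.03 -0.02  0.  ] w 47.8 f 29.9 t 27.9
x -0.0025 y -0.0085 z 0.0584 tw -0.03
```

Emit:
play_rows(commands=[{"x": -0.0025, "y": -0.007, "z": 0.0, "twist": 0}, {"x": -0.0025, "y": -0.007, "z": 0.015, "twist": 0}, {"x": -0.0025, "y": -0.007, "z": 0.035, "twist": 0}, {"x": -0.0025, "y": -0.007, "z": 0.052, "twist": 0}, {"x": -0.0025, "y": -0.007, "z": 0.0585, "twist": 0}, {"x": -0.0025, "y": -0.007, "z": 0.0585, "twist": 0}, {"x": -0.008, "y": -0.007, "z": 0.0585, "twist": 0}, {"x": -0.015, "y": -0.007, "z": 0.0585, "twist": 0}])

```text
time: 28.7
tool_pos: [514.6, -108.7, 119.8]
tcp_rot: [-3.141, 0.002, 2.995]
contact_force: [0.2, -0.7, -0.7]
grip_width: 47.6
finger_force: 29.9
```

```bash
python3 -c "
from h import *
st()"
```

```text
jig x -54.3 y 4.5 z 119.8 yaw 0.002 F [ 0.2 -0.7 -0.7] M [-0.01  0.01  0.02] w 47.6 f 29.9 t 28.7
```

Emit:
play_rows(commands=[{"x": -0.003, "y": -0.002, "z": 0, "twist": 0}, {"x": -0.007, "y": -0.0045, "z": 0, "twist": 0}, {"x": -0.011, "y": -0.0045, "z": 0, "twist": 0}, {"x": -0.014, "y": -0.0045, "z": 0, "twist": 0}, {"x": -0.016, "y": -0.0045, "z": 0, "twist": 0}, {"x": -0.0165, "y": -0.0045, "z": 0, "twist": 0}, {"x": -0.0165, "y": -0.0045, "z": 0, "twist": 0}, {"x": -0.0165, "y": -0.0045, "z": 0, "twist": 0}])

```text
time: 29.5
tool_pos: [528.7, -115.4, 118.5]
tcp_rot: [3.141, -0.001, 2.995]
contact_force: [-3.8, 0.0, -0.4]
grip_width: 47.7
finger_force: 29.8
```

```bash
cat >> h.py <<'E'
def gap(zend):
    "wrist: jig x of stop inner top edge and panel end along the jig axis, from the grey profile"
    c,im=cap("wrist"); p=[proj(c,(*pt("jig",x,0)[:2],84)) for x in(-75,-90)]; u=int(p[0][0]); g=cv2.cvtColor(im,cv2.COLOR_BGR2GRAY)
    v0=int(p[0][1]); print("col",u,"stop row exp",round(p[0][1],1),[(v,int(g[v,u-8:u+8].mean())) for v in range(v0-8,v0+34,2)])
    for v in range(v0-6,v0+34,4):
        a,b,t=F["jig"]; f=lambda z:(on(c,u,v,z)[:2]-(a,b))@(np.cos(t),np.sin(t)); print(v,"x@84 %.1f x@panel-top %.1f"%(f(84),f(zend)),end="; ")
    print()
E
python3 -c "
from h import *
st(); carr(); gap(102)"
```

```text
jig x -39.5 y -0.0 z 118.5 yaw 0.001 F [-3.8  0.  -0.4] M [-0.    0.78 -0.14] w 47.7 f 29.8 t 29.5
carriage (array([276.4704142, 241.8964497]), np.int64(338)) (array([280.24857143, 241.44571429]), np.int64(350)) travel mm 10.4
col 315 stop row exp 210.6 [(202, 147), (204, 147), (206, 144), (208, 155), (210, 201), (212, 183), (214, 146), (216, 182), (218, 237), (220, 242), (222, 242), (224, 242), (226, 242), (228, 242), (230, 242), (232, 242), (234, 242), (236, 242), (238, 242), (240, 231), (242, 199)]
204 x@84 -77.8 x@panel-top -80.9; 208 x@84 -76.1 x@panel-top -79.3; 212 x@84 -74.4 x@panel-top -77.8; 216 x@84 -72.6 x@panel-top -76.2; 220 x@84 -70.9 x@panel-top -74.7; 224 x@84 -69.1 x@panel-top -73.1; 228 x@84 -67.4 x@panel-top -71.5; 232 x@84 -65.6 x@panel-top -70.0; 236 x@84 -63.8 x@panel-top -68.4; 240 x@84 -62.0 x@panel-top -66.8;
```

Emit:
play_rows(commands=[{"x": -0.002, "y": 0, "z": 0, "twist": 0}, {"x": -0.004, "y": 0, "z": 0, "twist": 0}, {"x": -0.0045, "y": 0, "z": 0, "twist": 0}, {"x": -0.0045, "y": 0, "z": 0, "twist": 0}, {"x": -0.0045, "y": 0, "z": 0, "twist": 0}, {"x": -0.0045, "y": 0, "z": 0, "twist": 0}, {"x": -0.0045, "y": 0, "z": 0, "twist": 0}, {"x": -0.0045, "y": 0, "z": 0, "twist": 0}])

```text
time: 30.4
tool_pos: [533.7, -116.2, 118.7]
tcp_rot: [3.141, -0.0, 2.995]
contact_force: [-5.3, 0.3, -1.4]
grip_width: 47.7
finger_force: 29.8
```

```bash
python3 -c "
from h import *
st(); carr(); gap(102)"
```

```text
jig x -34.3 y -0.1 z 118.7 yaw 0.001 F [-5.3  0.3 -1.4] M [ 0.06  0.83 -0.19] w 47.7 f 29.8 t 30.4
carriage (array([276.4704142, 241.8964497]), np.int64(338)) (array([281.59195402, 241.25287356]), np.int64(348)) travel mm 14.2
col 315 stop row exp 198.8 [(190, 146), (192, 146), (194, 144), (196, 140), (198, 213), (200, 239), (202, 241), (204, 241), (206, 241), (208, 239), (210, 225), (212, 180), (214, 147), (216, 181), (218, 236), (220, 241), (222, 242), (224, 242), (226, 241), (228, 242), (230, 242)]
192 x@84 -77.9 x@panel-top -80.4; 196 x@84 -76.2 x@panel-top -78.9; 200 x@84 -74.5 x@panel-top -77.3; 204 x@84 -72.8 x@panel-top -75.8; 208 x@84 -71.0 x@panel-top -74.3; 212 x@84 -69.3 x@panel-top -72.7; 216 x@84 -67.5 x@panel-top -71.2; 220 x@84 -65.8 x@panel-top -69.6; 224 x@84 -64.0 x@panel-top -68.0; 228 x@84 -62.3 x@panel-top -66.5;
```

Emit:
play_rows(commands=[{"x": 0, "y": 0, "z": 0.006, "twist": 0}, {"x": 0, "y": 0, "z": 0.013, "twist": 0}, {"x": 0, "y": 0, "z": 0.02, "twist": 0}, {"x": 0, "y": 0, "z": 0.027, "twist": 0}, {"x": 0, "y": 0, "z": 0.033, "twist": 0}, {"x": 0, "y": 0, "z": 0.036, "twist": 0}, {"x": 0, "y": 0, "z": 0.036, "twist": 0}, {"x": 0, "y": 0, "z": 0.036, "twist": 0}])

```text
time: 31.3
tool_pos: [534.8, -116.3, 83.4]
tcp_rot: [-3.142, 0.002, 2.995]
contact_force: [-3.2, 2.3, 5.3]
grip_width: 47.8
finger_force: 30.0
```

Emit:
play_rows(commands=[{"x": 0, "y": 0, "z": 0.001, "twist": 0}, {"x": 0, "y": 0, "z": 0.001, "twist": 0}, {"x": 0, "y": 0, "z": 0.002, "twist": 0}, {"x": 0, "y": 0, "z": 0.002, "twist": 0}, {"x": 0, "y": 0, "z": 0.002, "twist": 0}, {"x": 0, "y": 0, "z": 0.002, "twist": 0}, {"x": 0, "y": 0, "z": 0.002, "twist": 0}, {"x": 0, "y": 0, "z": 0.002, "twist": 0}])

```text
time: 32.1
tool_pos: [535.1, -116.5, 82.5]
tcp_rot: [-3.141, 0.004, 2.995]
contact_force: [-4.7, 2.8, 13.4]
grip_width: 47.4
finger_force: 30.0
```

```bash
python3 -c "
from h import *
st(); carr()"
```

```text
jig x -32.9 y -0.2 z 82.5 yaw 0.001 F [-4.7  2.8 13.4] M [0.6  1.07 0.01] w 47.4 f 30.0 t 32.1
carriage (array([276.4704142, 241.8964497]), np.int64(338)) (array([281.32857143, 241.18571429]), np.int64(350)) travel mm 13.4
```

Emit:
play_rows(commands=[{"x": 0, "y": 0, "z": 0, "twist": 0}, {"x": 0, "y": 0, "z": 0, "twist": 0}, {"x": 0, "y": 0, "z": 0, "twist": 0}, {"x": 0, "y": 0, "z": 0, "twist": 0}, {"x": 0, "y": 0, "z": 0, "twist": 0}, {"x": 0, "y": 0, "z": -0.01, "twist": 0}, {"x": 0, "y": 0, "z": -0.035, "twist": 0}, {"x": 0, "y": 0, "z": -0.06, "twist": 0}], jaw=0)

```text
time: 32.95
tool_pos: [533.6, -116.2, 141.7]
tcp_rot: [3.141, -0.001, 2.995]
contact_force: [-0.8, 0.3, -1.1]
grip_width: 92.0
finger_force: 0.0
```

Emit:
play_rows(commands=[{"x": -0.02, "y": 0, "z": 0, "twist": 0}, {"x": -0.05, "y": 0, "z": 0, "twist": 0}, {"x": -0.06, "y": 0, "z": 0, "twist": 0}, {"x": -0.06, "y": 0, "z": 0, "twist": 0}, {"x": -0.06, "y": 0, "z": 0, "twist": 0}, {"x": -0.06, "y": 0, "z": 0, "twist": 0}, {"x": -0.06, "y": 0, "z": 0, "twist": 0}, {"x": -0.06, "y": 0, "z": 0, "twist": 0}], jaw=1)

```text
time: 33.75
tool_pos: [592.8, -124.9, 140.9]
tcp_rot: [3.141, 0.0, 2.995]
contact_force: [-0.4, -0.4, -0.2]
grip_width: 32.4
finger_force: 0.0
```

```bash
python3 -c "
from h import *
st(); carr(); go(pt('jig',30,0),85)"
```

```text
jig x 25.4 y 0.0 z 140.9 yaw 0.001 F [-0.4 -0.4 -0.2] M [ 0.02 -0.04  0.01] w 32.4 f 0.0 t 33.8
carriage (array([276.4704142, 241.8964497]), np.int64(338)) (array([280.24641834, 241.36962751]), np.int64(349)) travel mm 10.4
x -0.0045 y 0.0000 z 0.0559 tw 0.08
```

Emit:
play_rows(commands=[{"x": -0.0045, "y": 0, "z": 0.01, "twist": 0}, {"x": -0.0045, "y": 0, "z": 0.025, "twist": 0}, {"x": -0.0045, "y": 0, "z": 0.033, "twist": 0}, {"x": -0.0045, "y": 0, "z": 0.039, "twist": 0}, {"x": -0.0045, "y": 0, "z": 0.045, "twist": 0}, {"x": -0.0045, "y": 0, "z": 0.05, "twist": 0}, {"x": -0.0045, "y": 0, "z": 0.055, "twist": 0}, {"x": -0.0045, "y": 0, "z": 0.057, "twist": 0}])

```text
time: 34.6
tool_pos: [598.2, -125.7, 85.1]
tcp_rot: [-3.141, 0.002, 2.995]
contact_force: [-5.5, 2.6, 22.1]
grip_width: 0.8
finger_force: 11.1
```

Emit:
play_rows(commands=[{"x": 0, "y": 0, "z": 0, "twist": 0}, {"x": 0, "y": 0, "z": 0, "twist": 0}, {"x": 0, "y": 0, "z": 0, "twist": 0}, {"x": 0, "y": 0, "z": 0, "twist": 0}, {"x": 0, "y": 0, "z": 0, "twist": 0}, {"x": 0, "y": 0, "z": 0, "twist": 0}, {"x": 0, "y": 0, "z": 0, "twist": 0}, {"x": 0, "y": 0, "z": 0, "twist": 0}])

```text
time: 35.4
tool_pos: [598.2, -125.7, 85.3]
tcp_rot: [-3.141, 0.002, 2.995]
contact_force: [-1.8, 0.9, 10.5]
grip_width: 0.6
finger_force: 4.9
```

Emit:
play_rows(commands=[{"x": 0, "y": 0, "z": -0.01, "twist": 0}, {"x": 0.03, "y": 0, "z": -0.015, "twist": 0}, {"x": 0.06, "y": 0, "z": -0.015, "twist": 0}, {"x": 0.07, "y": 0, "z": -0.01, "twist": 0}, {"x": 0.07, "y": 0, "z": -0.004, "twist": 0}, {"x": 0.07, "y": 0, "z": -0.001, "twist": 0}, {"x": 0.07, "y": 0, "z": 0, "twist": 0}, {"x": 0.07, "y": 0, "z": 0, "twist": 0}])

```text
time: 36.2
tool_pos: [528.7, -115.6, 85.2]
tcp_rot: [-3.141, -0.0, 2.995]
contact_force: [-8.4, 1.9, 17.7]
grip_width: 0.2
finger_force: 8.7
```

```bash
python3 -c "
from h import *
st(); carr()"
```

```text
jig x -39.4 y -0.2 z 85.2 yaw 0.002 F [-8.4  1.9 17.7] M [ 0.25  1.46 -0.05] w 0.2 f 8.7 t 36.2
carriage (array([276.4704142, 241.8964497]), np.int64(338)) (array([280.05157593, 241.4756447 ]), np.int64(349)) travel mm 9.9
```

Panel 2 is seated flat: its top reads 60 mm at both probe points and the carriage travel is 10 mm. Now panel 3, in the lane at y=-29.

Emit:
play_rows(commands=[{"x": 0, "y": 0, "z": -0.03, "twist": 0}, {"x": 0, "y": 0, "z": -0.07, "twist": 0}, {"x": -0.01, "y": 0.02, "z": -0.08, "twist": 0}, {"x": -0.03, "y": 0.06, "z": -0.08, "twist": -3}, {"x": -0.05, "y": 0.105, "z": -0.08, "twist": -6}, {"x": -0.07, "y": 0.15, "z": -0.08, "twist": -9}, {"x": -0.08, "y": 0.19, "z": -0.08, "twist": -12}, {"x": -0.08, "y": 0.2, "z": -0.08, "twist": -13}])

```text
time: 37.05
tool_pos: [638.7, 75.1, 163.0]
tcp_rot: [3.141, 0.001, -3.056]
contact_force: [0.2, -0.0, -1.3]
grip_width: 0.2
finger_force: 0.0
```

```bash
python3 -c "
from h import *
sr(); go(pt('rack',91,-29),110)"
```

```text
rack x 75.8 y -112.8 z 163.0 yaw 0.006 F [ 0.2 -0.  -1.3] w 0.2 f 0.0 t 37.0
x -0.0157 y 0.0838 z 0.0530 tw 0.34
```

Emit:
play_rows(commands=[{"x": -0.005, "y": 0.03, "z": 0, "twist": 0}, {"x": -0.012, "y": 0.065, "z": 0, "twist": 0}, {"x": -0.0155, "y": 0.085, "z": 0, "twist": 0}, {"x": -0.0155, "y": 0.085, "z": 0.02, "twist": 0}, {"x": -0.0155, "y": 0.085, "z": 0.045, "twist": 0}, {"x": -0.0155, "y": 0.085, "z": 0.055, "twist": 0}, {"x": -0.0155, "y": 0.085, "z": 0.055, "twist": 0}, {"x": -0.0155, "y": 0.085, "z": 0.055, "twist": 0}])

```text
time: 37.85
tool_pos: [645.9, 156.4, 109.4]
tcp_rot: [3.142, 0.001, -3.062]
contact_force: [-0.2, 0.3, 0.8]
grip_width: 0.5
finger_force: 0.0
```

```bash
python3 -c "
from h import *
sr(); go(pt('rack',91,-29),79);go(pt('rack',5.5,-29),79)"
```

```text
rack x 89.5 y -32.4 z 109.4 yaw 3.141 F [-0.2  0.3  0.8] w 0.5 f 0.0 t 37.9
x -0.0015 y 0.0034 z 0.0304 tw -0.01
x 0.0840 y 0.0034 z 0.0304 tw -0.01
```

Emit:
play_rows(commands=[{"x": -0.0015, "y": 0.0035, "z": 0, "twist": 0}, {"x": -0.0015, "y": 0.0035, "z": 0.01, "twist": 0}, {"x": -0.0015, "y": 0.0035, "z": 0.025, "twist": 0}, {"x": -0.0015, "y": 0.0035, "z": 0.03, "twist": 0}, {"x": 0.005, "y": 0.0035, "z": 0.03, "twist": 0}, {"x": 0.013, "y": 0.0035, "z": 0.03, "twist": 0}, {"x": 0.022, "y": 0.0035, "z": 0.03, "twist": 0}, {"x": 0.031, "y": 0.0035, "z": 0.03, "twist": 0}])

```text
time: 38.65
tool_pos: [613.4, 157.7, 79.2]
tcp_rot: [3.142, 0.001, -3.061]
contact_force: [0.8, -0.4, 0.3]
grip_width: 0.8
finger_force: 0.1
```

Emit:
play_rows(commands=[{"x": 0.009, "y": 0, "z": 0, "twist": 0}, {"x": 0.018, "y": 0, "z": 0, "twist": 0}, {"x": 0.027, "y": 0, "z": 0, "twist": 0}, {"x": 0.036, "y": 0, "z": 0, "twist": 0}, {"x": 0.044, "y": 0, "z": 0, "twist": 0}, {"x": 0.05, "y": 0, "z": 0, "twist": 0}, {"x": 0.053, "y": 0, "z": 0, "twist": 0}, {"x": 0.053, "y": 0, "z": 0, "twist": 0}])

```text
time: 39.45
tool_pos: [560.9, 153.5, 78.7]
tcp_rot: [3.142, -0.0, -3.061]
contact_force: [0.0, 0.7, 0.5]
grip_width: 0.7
finger_force: 0.0
```

```bash
python3 -c "
from h import *
sr()"
```

```text
rack x 4.6 y -28.5 z 78.7 yaw 0.001 F [0.  0.7 0.5] w 0.7 f 0.0 t 39.5
```

Emit:
play_rows(commands=[{"x": -0.006, "y": 0, "z": 0, "twist": 0}, {"x": -0.006, "y": 0, "z": -0.03, "twist": 0}, {"x": -0.006, "y": 0, "z": -0.065, "twist": 0}, {"x": 0.02, "y": 0, "z": -0.09, "twist": 0}, {"x": 0.06, "y": 0, "z": -0.09, "twist": 0}, {"x": 0.1, "y": 0, "z": -0.09, "twist": 0}, {"x": 0.126, "y": 0, "z": -0.09, "twist": 0}, {"x": 0.126, "y": 0, "z": -0.09, "twist": 0}], jaw=0)

```text
time: 40.25
tool_pos: [433.2, 143.3, 168.9]
tcp_rot: [-3.142, -0.002, -3.061]
contact_force: [0.9, -0.5, 0.1]
grip_width: 59.8
finger_force: 0.0
```

```bash
python3 -c "
from h import *
sr(); c,im=cap('top'); panels(c,im); go(pt('rack',-120,-29),77.3)"
```

```text
rack x -123.5 y -28.4 z 168.9 yaw 0.001 F [ 0.9 -0.5  0.1] w 59.8 f 0.0 t 40.2
panel rack x -50..62 y -111..-62
panel rack x -59..-25 y -45..80
x -0.0012 y -0.0006 z 0.0920 tw 0.04
```

Emit:
play_rows(commands=[{"x": -0.001, "y": 0, "z": 0.0, "twist": 0}, {"x": -0.001, "y": 0, "z": 0.02, "twist": 0}, {"x": -0.001, "y": 0, "z": 0.05, "twist": 0}, {"x": -0.001, "y": 0, "z": 0.075, "twist": 0}, {"x": -0.001, "y": 0, "z": 0.088, "twist": 0}, {"x": -0.001, "y": 0, "z": 0.092, "twist": 0}, {"x": -0.001, "y": 0, "z": 0.092, "twist": 0}, {"x": -0.001, "y": 0, "z": 0.092, "twist": 0}])

```text
time: 41.1
tool_pos: [437.7, 143.5, 77.2]
tcp_rot: [3.141, 0.001, -3.061]
contact_force: [-0.5, -0.1, 0.3]
grip_width: 91.5
finger_force: 0.0
```

Emit:
play_rows(commands=[{"x": 0, "y": 0, "z": 0, "twist": 0}, {"x": 0, "y": 0, "z": 0, "twist": 0}, {"x": 0, "y": 0, "z": 0, "twist": 0}, {"x": 0, "y": 0, "z": 0, "twist": 0}, {"x": 0, "y": 0, "z": 0, "twist": 0}, {"x": 0, "y": 0, "z": 0, "twist": 0}, {"x": 0, "y": 0, "z": 0, "twist": 0}, {"x": 0, "y": 0, "z": 0, "twist": 0}], jaw=1)

```text
time: 41.9
tool_pos: [436.7, 143.4, 76.7]
tcp_rot: [3.142, 0.0, -3.061]
contact_force: [-0.9, 0.1, 1.2]
grip_width: 47.2
finger_force: 29.9
```

```bash
python3 -c "
from h import *
sr()"
```

```text
rack x -120.1 y -28.5 z 76.7 yaw 0.000 F [-0.9  0.1  1.2] w 47.2 f 29.9 t 41.9
```

Emit:
play_rows(commands=[{"x": 0, "y": 0, "z": 0, "twist": 0}, {"x": 0, "y": 0, "z": 0, "twist": 0}, {"x": 0, "y": 0, "z": -0.004, "twist": 0}, {"x": 0, "y": 0, "z": -0.012, "twist": 0}, {"x": 0, "y": 0, "z": -0.03, "twist": 0}, {"x": 0, "y": 0, "z": -0.055, "twist": 0}, {"x": 0, "y": 0, "z": -0.08, "twist": 0}, {"x": 0, "y": 0, "z": -0.1, "twist": 0}])

```text
time: 42.7
tool_pos: [436.9, 143.5, 178.8]
tcp_rot: [3.141, 0.002, -3.061]
contact_force: [0.3, 0.9, -0.9]
grip_width: 47.2
finger_force: 29.9
```

```bash
python3 -c "
from h import *
sr(); go(pt('jig',-66,0),175)"
```

```text
rack x -119.8 y -28.6 z 178.8 yaw 0.000 F [ 0.3  0.9 -0.9] w 47.2 f 29.9 t 42.7
x -0.0448 y -0.2594 z 0.0038 tw 13.09
```

Emit:
play_rows(commands=[{"x": -0.002, "y": -0.02, "z": 0, "twist": 1}, {"x": -0.008, "y": -0.06, "z": 0, "twist": 3}, {"x": -0.015, "y": -0.105, "z": 0, "twist": 6}, {"x": -0.022, "y": -0.15, "z": 0, "twist": 9}, {"x": -0.03, "y": -0.195, "z": 0, "twist": 12}, {"x": -0.038, "y": -0.235, "z": 0, "twist": 13}, {"x": -0.044, "y": -0.26, "z": 0, "twist": 13}, {"x": -0.044, "y": -0.262, "z": 0, "twist": 13}])

```text
time: 43.5
tool_pos: [502.4, -117.2, 177.2]
tcp_rot: [-3.141, 0.002, 2.992]
contact_force: [-0.3, 1.1, -0.3]
grip_width: 47.4
finger_force: 29.9
```

```bash
python3 -c "
from h import *
st(); go(pt('jig',-66,0),119)"
```

```text
jig x -65.2 y -5.7 z 177.2 yaw 3.140 F [-0.3  1.1 -0.3] M [ 0.02  0.05 -0.01] w 47.4 f 29.9 t 43.5
x 0.0009 y 0.0057 z 0.0582 tw -0.11
```

Emit:
play_rows(commands=[{"x": 0, "y": 0.004, "z": 0.0, "twist": 0}, {"x": 0, "y": 0.004, "z": 0.015, "twist": 0}, {"x": 0, "y": 0.004, "z": 0.035, "twist": 0}, {"x": 0, "y": 0.004, "z": 0.052, "twist": 0}, {"x": 0, "y": 0.004, "z": 0.058, "twist": 0}, {"x": 0, "y": 0.004, "z": 0.058, "twist": 0}, {"x": -0.007, "y": 0.004, "z": 0.058, "twist": 0}, {"x": -0.015, "y": 0.004, "z": 0.058, "twist": 0}])

```text
time: 44.3
tool_pos: [518.1, -112.4, 119.8]
tcp_rot: [-3.141, 0.002, 2.995]
contact_force: [0.3, -0.2, 0.2]
grip_width: 47.2
finger_force: 29.9
```

```bash
python3 -c "
from h import *
st(); go(pt('jig',-38,0),119)"
```

```text
jig x -50.3 y 1.4 z 119.8 yaw 0.002 F [ 0.3 -0.2  0.2] M [-0.    0.05 -0.04] w 47.2 f 29.9 t 44.3
x -0.0123 y -0.0014 z 0.0008 tw 0.11
```

Emit:
play_rows(commands=[{"x": -0.003, "y": -0.0015, "z": 0, "twist": 0}, {"x": -0.007, "y": -0.0015, "z": 0, "twist": 0}, {"x": -0.011, "y": -0.0015, "z": 0, "twist": 0}, {"x": -0.014, "y": -0.0015, "z": 0, "twist": 0}, {"x": -0.016, "y": -0.0015, "z": 0, "twist": 0}, {"x": -0.016, "y": -0.0015, "z": 0, "twist": 0}, {"x": -0.016, "y": -0.0015, "z": 0, "twist": 0}, {"x": -0.016, "y": -0.0015, "z": 0, "twist": 0}])

```text
time: 45.1
tool_pos: [532.1, -116.1, 118.5]
tcp_rot: [3.141, -0.001, 2.995]
contact_force: [-5.5, 0.9, -0.5]
grip_width: 47.7
finger_force: 29.8
```

```bash
python3 -c "
from h import *
st(); carr(); gap(102)"
```

```text
jig x -35.9 y -0.2 z 118.5 yaw 0.001 F [-5.5  0.9 -0.5] M [ 0.03  0.76 -0.08] w 47.7 f 29.8 t 45.1
carriage (array([276.4704142, 241.8964497]), np.int64(338)) (array([280.95170455, 241.43465909]), np.int64(352)) travel mm 12.4
col 316 stop row exp 202.4 [(194, 146), (196, 146), (198, 141), (200, 172), (202, 235), (204, 241), (206, 238), (208, 208), (210, 150), (212, 172), (214, 235), (216, 242), (218, 242), (220, 242), (222, 242), (224, 242), (226, 242), (228, 242), (230, 242), (232, 242), (234, 242)]
196 x@84 -77.7 x@panel-top -80.4; 200 x@84 -76.0 x@panel-top -78.9; 204 x@84 -74.3 x@panel-top -77.4; 208 x@84 -72.6 x@panel-top -75.8; 212 x@84 -70.9 x@panel-top -74.3; 216 x@84 -69.1 x@panel-top -72.7; 220 x@84 -67.4 x@panel-top -71.2; 224 x@84 -65.6 x@panel-top -69.6; 228 x@84 -63.8 x@panel-top -68.0; 232 x@84 -62.1 x@panel-top -66.4;
```

Emit:
play_rows(commands=[{"x": -0.002, "y": 0, "z": 0, "twist": 0}, {"x": -0.002, "y": 0, "z": 0.006, "twist": 0}, {"x": -0.002, "y": 0, "z": 0.013, "twist": 0}, {"x": -0.002, "y": 0, "z": 0.019, "twist": 0}, {"x": -0.002, "y": 0, "z": 0.024, "twist": 0}, {"x": -0.002, "y": 0, "z": 0.026, "twist": 0}, {"x": -0.002, "y": 0, "z": 0.026, "twist": 0}, {"x": -0.002, "y": 0, "z": 0.026, "twist": 0}])

```text
time: 46.0
tool_pos: [534.7, -116.5, 92.6]
tcp_rot: [3.141, -0.0, 2.995]
contact_force: [-4.5, 1.4, 0.8]
grip_width: 47.5
finger_force: 30.0
```

Emit:
play_rows(commands=[{"x": 0, "y": 0, "z": 0.001, "twist": 0}, {"x": 0, "y": 0, "z": 0.0015, "twist": 0}, {"x": 0, "y": 0, "z": 0.0015, "twist": 0}, {"x": 0, "y": 0, "z": 0.0015, "twist": 0}, {"x": 0, "y": 0, "z": 0.0015, "twist": 0}, {"x": 0, "y": 0, "z": 0.0015, "twist": 0}, {"x": 0, "y": 0, "z": 0.0015, "twist": 0}, {"x": 0, "y": 0, "z": 0.0015, "twist": 0}])

```text
time: 46.8
tool_pos: [534.7, -116.5, 92.1]
tcp_rot: [3.142, 0.001, 2.995]
contact_force: [-6.2, 2.7, 8.6]
grip_width: 47.6
finger_force: 30.0
```

```bash
python3 -c "
from h import *
st(); carr()"
```

```text
jig x -33.3 y -0.2 z 92.1 yaw 0.001 F [-6.2  2.7  8.6] M [ 0.63  1.16 -0.06] w 47.6 f 30.0 t 46.8
carriage (array([276.4704142, 241.8964497]), np.int64(338)) (array([280.94571429, 241.28571429]), np.int64(350)) travel mm 12.4
```

Emit:
play_rows(commands=[{"x": 0, "y": 0, "z": 0, "twist": 0}, {"x": 0, "y": 0, "z": 0, "twist": 0}, {"x": 0, "y": 0, "z": 0, "twist": 0}, {"x": 0, "y": 0, "z": 0, "twist": 0}, {"x": 0, "y": 0, "z": 0, "twist": 0}, {"x": 0, "y": 0, "z": -0.01, "twist": 0}, {"x": 0, "y": 0, "z": -0.035, "twist": 0}, {"x": 0, "y": 0, "z": -0.06, "twist": 0}], jaw=0)

```text
time: 47.65
tool_pos: [534.5, -116.5, 152.2]
tcp_rot: [3.141, -0.001, 2.995]
contact_force: [0.7, 0.1, 0.2]
grip_width: 91.7
finger_force: 0.0
```

Emit:
play_rows(commands=[{"x": -0.02, "y": 0, "z": 0, "twist": 0}, {"x": -0.05, "y": 0, "z": 0, "twist": 0}, {"x": -0.065, "y": 0, "z": 0, "twist": 0}, {"x": -0.065, "y": 0, "z": 0, "twist": 0}, {"x": -0.065, "y": 0, "z": 0, "twist": 0}, {"x": -0.065, "y": 0, "z": 0, "twist": 0}, {"x": -0.065, "y": 0, "z": 0, "twist": 0}, {"x": -0.065, "y": 0, "z": 0, "twist": 0}], jaw=1)

```text
time: 48.45
tool_pos: [598.5, -126.0, 151.5]
tcp_rot: [3.142, 0.0, 2.995]
contact_force: [-0.2, 0.3, -0.5]
grip_width: 32.4
finger_force: 0.0
```

```bash
python3 -c "
from h import *
st(); carr(); go(pt('jig',30,0),95)"
```

```text
jig x 31.2 y -0.2 z 151.5 yaw 0.001 F [-0.2  0.3 -0.5] M [ 0.    0.07 -0.01] w 32.4 f 0.0 t 48.5
carriage (array([276.4704142, 241.8964497]), np.int64(338)) (array([281.65625   , 240.79513889]), np.int64(288)) travel mm 14.3
x 0.0013 y 0.0002 z 0.0564 tw 0.08
```

Emit:
play_rows(commands=[{"x": 0, "y": 0, "z": 0.01, "twist": 0}, {"x": 0, "y": 0, "z": 0.025, "twist": 0}, {"x": 0, "y": 0, "z": 0.033, "twist": 0}, {"x": 0, "y": 0, "z": 0.039, "twist": 0}, {"x": 0, "y": 0, "z": 0.045, "twist": 0}, {"x": 0, "y": 0, "z": 0.05, "twist": 0}, {"x": 0, "y": 0, "z": 0.055, "twist": 0}, {"x": 0, "y": 0, "z": 0.0575, "twist": 0}])

```text
time: 49.3
tool_pos: [599.4, -126.1, 95.1]
tcp_rot: [-3.141, 0.002, 2.995]
contact_force: [-7.1, 1.8, 24.1]
grip_width: 0.3
finger_force: 12.4
```

Emit:
play_rows(commands=[{"x": 0, "y": 0, "z": 0, "twist": 0}, {"x": 0, "y": 0, "z": 0, "twist": 0}, {"x": 0, "y": 0, "z": 0, "twist": 0}, {"x": 0, "y": 0, "z": 0, "twist": 0}, {"x": 0, "y": 0, "z": 0, "twist": 0}, {"x": 0, "y": 0, "z": 0, "twist": 0}, {"x": 0, "y": 0, "z": 0, "twist": 0}, {"x": 0, "y": 0, "z": 0, "twist": 0}])

```text
time: 50.1
tool_pos: [599.3, -126.1, 95.2]
tcp_rot: [-3.141, 0.002, 2.995]
contact_force: [-2.8, 1.1, 10.1]
grip_width: 0.6
finger_force: 5.1
```

Emit:
play_rows(commands=[{"x": 0, "y": 0, "z": -0.01, "twist": 0}, {"x": 0.03, "y": 0, "z": -0.015, "twist": 0}, {"x": 0.06, "y": 0, "z": -0.015, "twist": 0}, {"x": 0.07, "y": 0, "z": -0.01, "twist": 0}, {"x": 0.07, "y": 0, "z": -0.004, "twist": 0}, {"x": 0.07, "y": 0, "z": -0.001, "twist": 0}, {"x": 0.07, "y": 0, "z": 0, "twist": 0}, {"x": 0.07, "y": 0, "z": 0, "twist": 0}])

```text
time: 50.9
tool_pos: [530.0, -115.9, 95.2]
tcp_rot: [-3.141, -0.0, 2.995]
contact_force: [-8.0, 1.8, 17.4]
grip_width: 0.3
finger_force: 8.6
```

```bash
python3 -c "
from h import *
st(); carr()"
```

```text
jig x -38.1 y -0.3 z 95.2 yaw 0.002 F [-8.   1.8 17.4] M [0.29 1.38 0.04] w 0.3 f 8.6 t 50.9
carriage (array([276.4704142, 241.8964497]), np.int64(338)) (array([280.30594901, 241.56373938]), np.int64(353)) travel mm 10.6
```

Panel 3 is flat as well, with its top at 70 mm at both probe points. Panel 4 is in the lane at y=-87, with its back edge at about 60.

Emit:
play_rows(commands=[{"x": 0, "y": 0, "z": -0.03, "twist": 0}, {"x": 0, "y": 0, "z": -0.065, "twist": 0}, {"x": -0.01, "y": 0.02, "z": -0.075, "twist": 0}, {"x": -0.03, "y": 0.06, "z": -0.075, "twist": -3}, {"x": -0.05, "y": 0.105, "z": -0.075, "twist": -6}, {"x": -0.065, "y": 0.15, "z": -0.075, "twist": -9}, {"x": -0.075, "y": 0.19, "z": -0.075, "twist": -12}, {"x": -0.08, "y": 0.21, "z": -0.075, "twist": -13}])

```text
time: 51.75
tool_pos: [641.1, 84.0, 168.1]
tcp_rot: [3.141, 0.001, -3.057]
contact_force: [0.6, -0.3, -0.0]
grip_width: 0.4
finger_force: 0.0
```

```bash
python3 -c "
from h import *
sr(); go(pt('rack',80,-87),110)"
```

```text
rack x 79.0 y -104.2 z 168.1 yaw 0.005 F [ 0.6 -0.3 -0. ] w 0.4 f 0.0 t 51.8
x -0.0011 y 0.0172 z 0.0581 tw 0.28
```

Emit:
play_rows(commands=[{"x": 0, "y": 0.01, "z": 0, "twist": 0}, {"x": 0, "y": 0.018, "z": 0, "twist": 0}, {"x": 0, "y": 0.018, "z": 0.02, "twist": 0}, {"x": 0, "y": 0.018, "z": 0.045, "twist": 0}, {"x": 0, "y": 0.018, "z": 0.058, "twist": 0}, {"x": 0, "y": 0.018, "z": 0.058, "twist": 0}, {"x": 0, "y": 0.018, "z": 0.058, "twist": 0}, {"x": 0, "y": 0.018, "z": 0.058, "twist": 0}])

```text
time: 52.55
tool_pos: [638.8, 97.9, 112.2]
tcp_rot: [-3.142, 0.002, -3.062]
contact_force: [0.3, -0.9, -0.5]
grip_width: 0.7
finger_force: 0.0
```

```bash
python3 -c "
from h import *
sr(); go(pt('rack',80,-87),79);go(pt('rack',5.5,-87),79)"
```

```text
rack x 77.8 y -90.1 z 112.2 yaw 3.141 F [ 0.3 -0.9 -0.5] w 0.7 f 0.0 t 52.5
x -0.0022 y 0.0031 z 0.0332 tw -0.01
x 0.0723 y 0.0031 z 0.0332 tw -0.01
```

Emit:
play_rows(commands=[{"x": -0.002, "y": 0.0035, "z": 0, "twist": 0}, {"x": -0.002, "y": 0.0035, "z": 0.01, "twist": 0}, {"x": -0.002, "y": 0.0035, "z": 0.025, "twist": 0}, {"x": -0.002, "y": 0.0035, "z": 0.033, "twist": 0}, {"x": 0.004, "y": 0.0035, "z": 0.033, "twist": 0}, {"x": 0.012, "y": 0.0035, "z": 0.033, "twist": 0}, {"x": 0.02, "y": 0.0035, "z": 0.033, "twist": 0}, {"x": 0.028, "y": 0.0035, "z": 0.033, "twist": 0}])

```text
time: 53.35
tool_pos: [608.9, 99.4, 77.5]
tcp_rot: [3.142, -0.001, -3.061]
contact_force: [0.3, -0.6, -0.5]
grip_width: 0.7
finger_force: 0.1
```

Emit:
play_rows(commands=[{"x": 0.008, "y": 0, "z": 0, "twist": 0}, {"x": 0.016, "y": 0, "z": 0, "twist": 0}, {"x": 0.024, "y": 0, "z": 0, "twist": 0}, {"x": 0.032, "y": 0, "z": 0, "twist": 0}, {"x": 0.039, "y": 0, "z": 0, "twist": 0}, {"x": 0.043, "y": 0, "z": 0, "twist": 0}, {"x": 0.044, "y": 0, "z": 0, "twist": 0}, {"x": 0.044, "y": 0, "z": 0, "twist": 0}])

```text
time: 54.15
tool_pos: [566.0, 95.9, 77.8]
tcp_rot: [3.142, 0.0, -3.061]
contact_force: [0.1, 0.4, -0.2]
grip_width: 0.9
finger_force: 0.0
```

```bash
python3 -c "
from h import *
sr()"
```

```text
rack x 5.0 y -86.2 z 77.8 yaw 0.000 F [ 0.1  0.4 -0.2] w 0.9 f 0.0 t 54.1
```

Emit:
play_rows(commands=[{"x": -0.006, "y": 0, "z": 0, "twist": 0}, {"x": -0.006, "y": 0, "z": -0.03, "twist": 0}, {"x": -0.006, "y": 0, "z": -0.065, "twist": 0}, {"x": 0.02, "y": 0, "z": -0.09, "twist": 0}, {"x": 0.06, "y": 0, "z": -0.09, "twist": 0}, {"x": 0.1, "y": 0, "z": -0.09, "twist": 0}, {"x": 0.126, "y": 0, "z": -0.09, "twist": 0}, {"x": 0.126, "y": 0, "z": -0.09, "twist": 0}], jaw=0)

```text
time: 54.95
tool_pos: [437.8, 85.8, 167.9]
tcp_rot: [3.141, -0.002, -3.061]
contact_force: [0.4, 0.0, -0.1]
grip_width: 59.7
finger_force: 0.0
```

```bash
python3 -c "
from h import *
sr(); c,im=cap('top'); panels(c,im); go(pt('rack',-120,-87),77.3)"
```

```text
rack x -123.5 y -86.1 z 167.9 yaw 0.001 F [ 0.4  0.  -0.1] w 59.7 f 0.0 t 55.0
panel rack x -60..-25 y -135..-12
x -0.0012 y -0.0007 z 0.0909 tw 0.03
```

Emit:
play_rows(commands=[{"x": -0.001, "y": 0, "z": 0.0, "twist": 0}, {"x": -0.001, "y": 0, "z": 0.02, "twist": 0}, {"x": -0.001, "y": 0, "z": 0.05, "twist": 0}, {"x": -0.001, "y": 0, "z": 0.075, "twist": 0}, {"x": -0.001, "y": 0, "z": 0.087, "twist": 0}, {"x": -0.001, "y": 0, "z": 0.091, "twist": 0}, {"x": -0.001, "y": 0, "z": 0.091, "twist": 0}, {"x": -0.001, "y": 0, "z": 0.091, "twist": 0}])

```text
time: 55.8
tool_pos: [442.4, 85.9, 77.2]
tcp_rot: [-3.142, 0.001, -3.061]
contact_force: [0.4, -0.1, 0.6]
grip_width: 91.9
finger_force: 0.0
```

Emit:
play_rows(commands=[{"x": 0, "y": 0, "z": 0, "twist": 0}, {"x": 0, "y": 0, "z": 0, "twist": 0}, {"x": 0, "y": 0, "z": 0, "twist": 0}, {"x": 0, "y": 0, "z": 0, "twist": 0}, {"x": 0, "y": 0, "z": 0, "twist": 0}, {"x": 0, "y": 0, "z": 0, "twist": 0}, {"x": 0, "y": 0, "z": 0, "twist": 0}, {"x": 0, "y": 0, "z": 0, "twist": 0}], jaw=1)

```text
time: 56.6
tool_pos: [441.4, 85.9, 76.7]
tcp_rot: [3.142, 0.0, -3.061]
contact_force: [0.4, -0.5, 1.2]
grip_width: 47.5
finger_force: 30.0
```

```bash
python3 -c "
from h import *
sr()"
```

```text
rack x -120.0 y -86.3 z 76.7 yaw 0.000 F [ 0.4 -0.5  1.2] w 47.5 f 30.0 t 56.6
```

Emit:
play_rows(commands=[{"x": 0, "y": 0, "z": 0, "twist": 0}, {"x": 0, "y": 0, "z": 0, "twist": 0}, {"x": 0, "y": 0, "z": -0.004, "twist": 0}, {"x": 0, "y": 0, "z": -0.012, "twist": 0}, {"x": 0, "y": 0, "z": -0.03, "twist": 0}, {"x": 0, "y": 0, "z": -0.055, "twist": 0}, {"x": 0, "y": 0, "z": -0.08, "twist": 0}, {"x": 0, "y": 0, "z": -0.1, "twist": 0}])

```text
time: 57.4
tool_pos: [441.6, 85.9, 178.7]
tcp_rot: [-3.142, 0.002, -3.061]
contact_force: [-0.7, 0.3, 0.1]
grip_width: 47.9
finger_force: 30.0
```

```bash
python3 -c "
from h import *
sr(); go(pt('jig',-66,0),175)"
```

```text
rack x -119.8 y -86.3 z 178.7 yaw 0.001 F [-0.7  0.3  0.1] w 47.9 f 30.0 t 57.4
x -0.0448 y -0.2016 z 0.0037 tw 13.10
```

Emit:
play_rows(commands=[{"x": -0.002, "y": -0.02, "z": 0, "twist": 1}, {"x": -0.01, "y": -0.055, "z": 0, "twist": 4}, {"x": -0.02, "y": -0.095, "z": 0, "twist": 7}, {"x": -0.03, "y": -0.135, "z": 0, "twist": 10}, {"x": -0.038, "y": -0.175, "z": 0, "twist": 13}, {"x": -0.044, "y": -0.2, "z": 0, "twist": 13}, {"x": -0.044, "y": -0.2, "z": 0, "twist": 13}, {"x": -0.044, "y": -0.2, "z": 0, "twist": 13}])

```text
time: 58.2
tool_pos: [501.0, -110.1, 176.9]
tcp_rot: [3.141, -0.0, 2.994]
contact_force: [0.9, 0.8, -1.1]
grip_width: 47.2
finger_force: 30.0
```

```bash
python3 -c "
from h import *
st(); go(pt('jig',-66,0),119)"
```

```text
jig x -67.6 y 1.2 z 176.9 yaw 0.000 F [ 0.9  0.8 -1.1] M [ 0.04  0.02 -0.03] w 47.2 f 30.0 t 58.2
x -0.0016 y -0.0012 z 0.0579 tw 0.02
```

Emit:
play_rows(commands=[{"x": 0, "y": -0.001, "z": 0.0, "twist": 0}, {"x": 0, "y": -0.001, "z": 0.015, "twist": 0}, {"x": 0, "y": -0.001, "z": 0.035, "twist": 0}, {"x": 0, "y": -0.001, "z": 0.052, "twist": 0}, {"x": 0, "y": -0.001, "z": 0.058, "twist": 0}, {"x": 0, "y": -0.001, "z": 0.058, "twist": 0}, {"x": -0.007, "y": -0.001, "z": 0.058, "twist": 0}, {"x": -0.015, "y": -0.001, "z": 0.058, "twist": 0}])

```text
time: 59.0
tool_pos: [517.1, -113.2, 119.8]
tcp_rot: [-3.141, 0.002, 2.995]
contact_force: [0.9, -0.0, -0.2]
grip_width: 47.8
finger_force: 30.0
```

Emit:
play_rows(commands=[{"x": -0.004, "y": 0, "z": 0, "twist": 0}, {"x": -0.009, "y": 0, "z": 0, "twist": 0}, {"x": -0.013, "y": 0, "z": 0, "twist": 0}, {"x": -0.015, "y": 0, "z": 0, "twist": 0}, {"x": -0.016, "y": 0, "z": 0, "twist": 0}, {"x": -0.016, "y": 0, "z": 0, "twist": 0}, {"x": -0.016, "y": 0, "z": 0, "twist": 0}, {"x": -0.016, "y": 0, "z": 0, "twist": 0}])

```text
time: 59.8
tool_pos: [531.4, -115.3, 118.6]
tcp_rot: [3.141, -0.001, 2.995]
contact_force: [-4.2, 0.4, -0.5]
grip_width: 47.4
finger_force: 30.0
```

```bash
python3 -c "
from h import *
st(); carr(); gap(102)"
```

```text
jig x -36.8 y 0.4 z 118.6 yaw 0.001 F [-4.2  0.4 -0.5] M [ 0.11  0.71 -0.05] w 47.4 f 30.0 t 59.8
carriage (array([276.4704142, 241.8964497]), np.int64(338)) (array([280.57223796, 241.38810198]), np.int64(353)) travel mm 11.3
col 314 stop row exp 204.4 [(196, 147), (198, 146), (200, 141), (202, 187), (204, 241), (206, 240), (208, 211), (210, 157), (212, 160), (214, 230), (216, 241), (218, 241), (220, 241), (222, 241), (224, 241), (226, 241), (228, 241), (230, 241), (232, 241), (234, 241), (236, 241)]
198 x@84 -77.8 x@panel-top -80.5; 202 x@84 -76.0 x@panel-top -79.0; 206 x@84 -74.3 x@panel-top -77.5; 210 x@84 -72.6 x@panel-top -75.9; 214 x@84 -70.9 x@panel-top -74.4; 218 x@84 -69.1 x@panel-top -72.8; 222 x@84 -67.4 x@panel-top -71.2; 226 x@84 -65.6 x@panel-top -69.7; 230 x@84 -63.8 x@panel-top -68.1; 234 x@84 -62.0 x@panel-top -66.5;
```

Emit:
play_rows(commands=[{"x": -0.002, "y": 0, "z": 0, "twist": 0}, {"x": -0.003, "y": 0, "z": 0, "twist": 0}, {"x": -0.003, "y": 0, "z": 0.005, "twist": 0}, {"x": -0.003, "y": 0, "z": 0.01, "twist": 0}, {"x": -0.003, "y": 0, "z": 0.014, "twist": 0}, {"x": -0.003, "y": 0, "z": 0.017, "twist": 0}, {"x": -0.003, "y": 0, "z": 0.017, "twist": 0}, {"x": -0.003, "y": 0, "z": 0.017, "twist": 0}])

```text
time: 60.7
tool_pos: [534.4, -115.8, 101.4]
tcp_rot: [3.141, -0.001, 2.995]
contact_force: [-4.2, 1.3, -0.9]
grip_width: 47.4
finger_force: 30.0
```

Emit:
play_rows(commands=[{"x": 0, "y": 0, "z": 0.001, "twist": 0}, {"x": 0, "y": 0, "z": 0.001, "twist": 0}, {"x": 0, "y": 0, "z": 0.001, "twist": 0}, {"x": 0, "y": 0, "z": 0.001, "twist": 0}, {"x": 0, "y": 0, "z": 0.001, "twist": 0}, {"x": 0, "y": 0, "z": 0.001, "twist": 0}, {"x": 0, "y": 0, "z": 0.001, "twist": 0}, {"x": 0, "y": 0, "z": 0.001, "twist": 0}])

```text
time: 61.5
tool_pos: [534.5, -115.9, 100.9]
tcp_rot: [3.142, -0.0, 2.995]
contact_force: [-5.5, 1.2, 2.4]
grip_width: 47.4
finger_force: 30.0
```

```bash
python3 -c "
from h import *
st(); carr()"
```

```text
jig x -33.6 y 0.4 z 100.9 yaw 0.002 F [-5.5  1.2  2.4] M [ 0.27  0.95 -0.04] w 47.4 f 30.0 t 61.5
carriage (array([276.4704142, 241.8964497]), np.int64(338)) (array([281.20857143, 241.22285714]), np.int64(350)) travel mm 13.1
```

Emit:
play_rows(commands=[{"x": 0, "y": 0, "z": 0.001, "twist": 0}, {"x": 0, "y": 0, "z": 0.001, "twist": 0}, {"x": 0, "y": 0, "z": 0.001, "twist": 0}, {"x": 0, "y": 0, "z": 0.001, "twist": 0}, {"x": 0, "y": 0, "z": 0.001, "twist": 0}, {"x": 0, "y": 0, "z": -0.01, "twist": 0}, {"x": 0, "y": 0, "z": -0.035, "twist": 0}, {"x": 0, "y": 0, "z": -0.06, "twist": 0}], jaw=0)

```text
time: 62.35
tool_pos: [534.7, -115.8, 161.9]
tcp_rot: [3.141, -0.0, 2.995]
contact_force: [-0.8, -0.3, 0.1]
grip_width: 91.9
finger_force: 0.0
```

Emit:
play_rows(commands=[{"x": -0.02, "y": 0, "z": 0, "twist": 0}, {"x": -0.05, "y": 0, "z": 0, "twist": 0}, {"x": -0.065, "y": 0, "z": 0, "twist": 0}, {"x": -0.065, "y": 0, "z": 0, "twist": 0}, {"x": -0.065, "y": 0, "z": 0, "twist": 0}, {"x": -0.065, "y": 0, "z": 0, "twist": 0}, {"x": -0.065, "y": 0, "z": 0, "twist": 0}, {"x": -0.065, "y": 0, "z": 0, "twist": 0}], jaw=1)

```text
time: 63.15
tool_pos: [598.7, -125.3, 161.0]
tcp_rot: [3.142, 0.0, 2.995]
contact_force: [0.5, -0.6, 0.0]
grip_width: 32.2
finger_force: 0.0
```

```bash
python3 -c "
from h import *
st(); carr(); go(pt('jig',30,0),105)"
```

```text
jig x 31.3 y 0.5 z 161.0 yaw 0.001 F [ 0.5 -0.6  0. ] M [-0.02 -0.02 -0.03] w 32.2 f 0.0 t 63.1
carriage (array([276.4704142, 241.8964497]), np.int64(338)) (array([282.39393939, 241.01136364]), np.int64(264)) travel mm 16.4
x 0.0014 y -0.0005 z 0.0559 tw 0.08
```

Emit:
play_rows(commands=[{"x": 0, "y": 0, "z": 0.01, "twist": 0}, {"x": 0, "y": 0, "z": 0.025, "twist": 0}, {"x": 0, "y": 0, "z": 0.033, "twist": 0}, {"x": 0, "y": 0, "z": 0.039, "twist": 0}, {"x": 0, "y": 0, "z": 0.045, "twist": 0}, {"x": 0, "y": 0, "z": 0.05, "twist": 0}, {"x": 0, "y": 0, "z": 0.055, "twist": 0}, {"x": 0, "y": 0, "z": 0.057, "twist": 0}])

```text
time: 64.0
tool_pos: [599.6, -125.8, 105.1]
tcp_rot: [-3.141, 0.002, 2.995]
contact_force: [-5.7, 0.1, 20.9]
grip_width: 0.5
finger_force: 10.6
```

Emit:
play_rows(commands=[{"x": 0, "y": 0, "z": 0, "twist": 0}, {"x": 0, "y": 0, "z": 0, "twist": 0}, {"x": 0, "y": 0, "z": 0, "twist": 0}, {"x": 0, "y": 0, "z": 0, "twist": 0}, {"x": 0, "y": 0, "z": 0, "twist": 0}, {"x": 0, "y": 0, "z": 0, "twist": 0}, {"x": 0, "y": 0, "z": 0, "twist": 0}, {"x": 0, "y": 0, "z": 0, "twist": 0}])

```text
time: 64.8
tool_pos: [599.6, -125.8, 105.3]
tcp_rot: [-3.141, 0.002, 2.995]
contact_force: [-2.6, -0.4, 9.8]
grip_width: 0.3
finger_force: 4.6
```

Emit:
play_rows(commands=[{"x": 0, "y": 0, "z": -0.01, "twist": 0}, {"x": 0.03, "y": 0, "z": -0.015, "twist": 0}, {"x": 0.06, "y": 0, "z": -0.015, "twist": 0}, {"x": 0.07, "y": 0, "z": -0.01, "twist": 0}, {"x": 0.07, "y": 0, "z": -0.004, "twist": 0}, {"x": 0.07, "y": 0, "z": -0.001, "twist": 0}, {"x": 0.07, "y": 0, "z": 0, "twist": 0}, {"x": 0.07, "y": 0, "z": 0, "twist": 0}])

```text
time: 65.6
tool_pos: [530.2, -115.1, 105.2]
tcp_rot: [-3.142, -0.0, 2.996]
contact_force: [-7.9, 1.4, 17.4]
grip_width: 0.1
finger_force: 8.5
```

```bash
python3 -c "
from h import *
st(); carr()"
```

```text
jig x -38.0 y 0.5 z 105.2 yaw 0.002 F [-7.9  1.4 17.4] M [0.33 1.36 0.  ] w 0.1 f 8.5 t 65.6
carriage (array([276.4704142, 241.8964497]), np.int64(338)) (array([280.33427762, 241.57507082]), np.int64(353)) travel mm 10.7
```

Emit:
play_rows(commands=[{"x": 0, "y": 0, "z": -0.03, "twist": 0}, {"x": 0, "y": 0, "z": -0.06, "twist": 0}, {"x": 0, "y": -0.02, "z": -0.07, "twist": 0}, {"x": 0, "y": -0.04, "z": -0.07, "twist": 0}, {"x": 0.03, "y": -0.06, "z": -0.07, "twist": 0}, {"x": 0.06, "y": -0.06, "z": -0.07, "twist": 0}, {"x": 0.06, "y": -0.06, "z": -0.07, "twist": 0}, {"x": 0.06, "y": -0.06, "z": -0.07, "twist": 0}], jaw=0)

```text
time: 66.45
tool_pos: [462.7, -166.2, 174.0]
tcp_rot: [-3.141, 0.001, 2.995]
contact_force: [-0.5, 0.8, 0.2]
grip_width: 59.8
finger_force: 0.0
```

```bash
cat > w.py <<'E'
from h import *
c,im=cap("top"); hsv=cv2.cvtColor(im,cv2.COLOR_BGR2HSV)
m=((hsv[...,2]<95)&(hsv[...,1]<110)).astype(np.uint8); sub=np.zeros_like(m); sub[195:270,425:510]=m[195:270,425:510]
for k in cv2.findContours(sub,0,2)[0]:
    if cv2.contourArea(k)>50:
        r=cv2.minAreaRect(k); print("w",r,np.round([on(c,*p,30)[:2] for p in cv2.boxPoints(r)]).tolist(), on(c,*r[0],30))
st(); carr()
t,it=cap("scene")
cv2.imwrite("pics/w9.png",np.hstack([cv2.resize(it[190:330,110:300],(400,300)),cv2.resize(im[150:280,345:518],(400,300))]))
E
python3 w.py
```

```text
w ((455.6508483886719, 237.634033203125), (57.640132904052734, 70.85894012451172), 19.230670928955078) [[463.0, -213.0], [646.0, -287.0], [593.0, -435.0], [411.0, -356.0]] [ 526.65941896 -321.70050628   30.        ]
jig x -96.8 y -59.9 z 174.0 yaw 0.002 F [-0.2  0.4 -0.1] M [-0.   -0.   -0.01] w 64.3 f 0.0 t 66.5
carriage (array([276.4704142, 241.8964497]), np.int64(338)) (array([280.24431818, 241.53693182]), np.int64(352)) travel mm 10.4
```

View pics/w9.png

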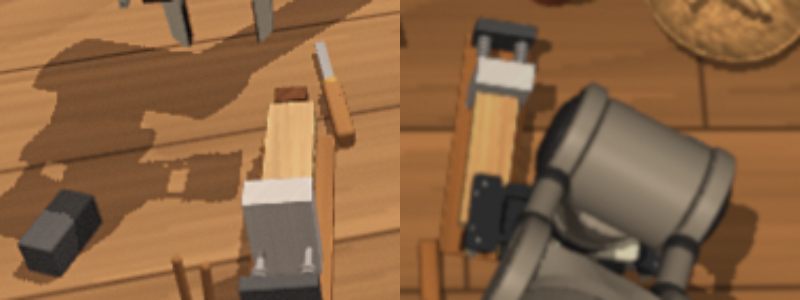

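The scene view shows the stack flat with the panel tops level. The weight at crop (60,232) may have moved, and the arm hides it in the top view, so I'll locate it in the scene image and then look from the wrist.

```bash
cat > w2.py <<'E'
from h import *
def wt(name,box):
    c,im=cap(name); hsv=cv2.cvtColor(im,cv2.COLOR_BGR2HSV); y0,y1,x0,x1=box
    m=((hsv[...,2]<110)&(hsv[...,1]<70)).astype(np.uint8); s=np.zeros_like(m); s[y0:y1,x0:x1]=m[y0:y1,x0:x1]
    s=cv2.morphologyEx(s,cv2.MORPH_OPEN,np.ones((3,3),np.uint8))
    k=max(cv2.findContours(s,0,2)[0],key=cv2.contourArea); h=cv2.convexHull(k); M=cv2.moments(k); u,v=M["m10"]/M["m00"],M["m01"]/M["m00"]
    print(name,"area",M["m00"],"cen",u,v,"->",np.round(on(c,u,v,20)[:2],1)); p=cv2.approxPolyDP(h,3,True)[:,0]
    print("hull",p.tolist(),[np.round(on(c,*q,40)[:2]).tolist() for q in p],"floor",[np.round(on(c,*q,0)[:2]).tolist() for q in p])
    return c,im
if __name__=="__main__":
    wt("scene",(265,330,112,165))
    r=cv2.imread("pics/scene0.png"); 
    print("ref shift", np.abs(cv2.imread("pics/scene0.png")[265:330,112:165].astype(int)-cap("scene")[1][265:330,112:165]).mean())
E
python3 w2.py
```

```text
scene area 889.0 cen 138.03749531308586 298.2510311211098 -> [ 565.2 -359.2]
hull [[153, 282], [156, 294], [139, 317], [124, 315], [120, 301], [139, 279]] [[545.0, -324.0], [583.0, -316.0], [640.0, -347.0], [627.0, -377.0], [586.0, -389.0], [528.0, -355.0]] floor [[499.0, -336.0], [540.0, -328.0], [601.0, -360.0], [587.0, -392.0], [543.0, -405.0], [481.0, -368.0]]
ref shift 19.47092404450895
```

```bash
python3 -c "
from h import *
go((564,-357.5,np.pi-0.53),130)"
```

```text
x -0.1281 y -0.1750 z 0.0436 tw 22.01
```

Emit:
play_rows(commands=[{"x": -0.01, "y": -0.025, "z": 0, "twist": 3}, {"x": -0.03, "y": -0.055, "z": 0, "twist": 7}, {"x": -0.055, "y": -0.085, "z": 0, "twist": 11}, {"x": -0.08, "y": -0.115, "z": 0, "twist": 15}, {"x": -0.105, "y": -0.15, "z": 0.01, "twist": 19}, {"x": -0.128, "y": -0.175, "z": 0.03, "twist": 22}, {"x": -0.128, "y": -0.175, "z": 0.043, "twist": 22}, {"x": -0.128, "y": -0.175, "z": 0.043, "twist": 22}])

```text
time: 67.5
tool_pos: [561.9, -356.7, 127.2]
tcp_rot: [3.14, -0.006, 2.611]
contact_force: [-0.8, 0.5, -0.4]
grip_width: 91.6
finger_force: 0.0
```

Run:
```python
from h import *
from w2 import wt
s=bot.get_obs(); print(s["tool_pos"],s["tcp_rot"],s["grip_width"])
c,im=wt("wrist",(0,260,120,520)); print(np.round(c["eye"],1))
t,it=cap("top")
cv2.imwrite("pics/w10.png",np.hstack([cv2.resize(im,(400,300)),cv2.resize(cap("scene")[1][200:340,80:267],(400,300))]))
go((564,-357.5,np.pi-0.53),60)
```

```text
[ 561.8684522  -356.66581291  127.18389521] [ 3.14035755 -0.00601765  2.6114481 ] 91.63324419078529
wrist area 301.5 cen 317.1929242675511 185.5721393034826 -> [ 529.  -337.3]
hull [[347, 185], [287, 189], [291, 183]] [[535.0, -322.0], [520.0, -352.0], [518.0, -348.0]] floor [[541.0, -322.0], [523.0, -357.0], [521.0, -352.0]]
[ 504.7 -323.1  260.2]
x -0.0013 y -0.0002 z 0.0716 tw 0.05
```

View pics/w10.png

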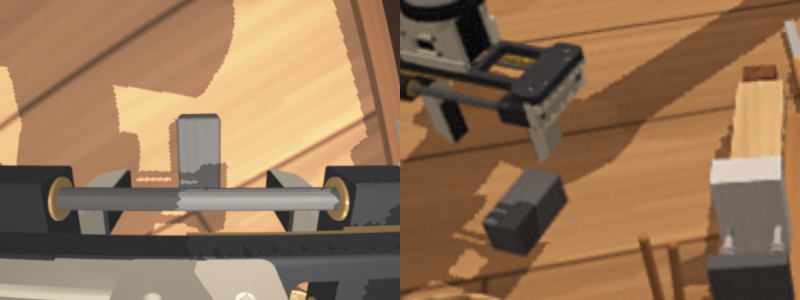

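The weight is centred between the fingers and aligned with them (wrist px 178–220). I'll descend and grip.

Emit:
play_rows(commands=[{"x": 0, "y": 0, "z": 0.02, "twist": 0}, {"x": 0, "y": 0, "z": 0.045, "twist": 0}, {"x": 0, "y": 0, "z": 0.07, "twist": 0}, {"x": 0, "y": 0, "z": 0.085, "twist": 0}, {"x": 0, "y": 0, "z": 0.09, "twist": 0}, {"x": 0, "y": 0, "z": 0.09, "twist": 0}, {"x": 0, "y": 0, "z": 0.09, "twist": 0}, {"x": 0, "y": 0, "z": 0.09, "twist": 0}])

```text
time: 68.45
tool_pos: [563.5, -358.0, 42.2]
tcp_rot: [-3.141, 0.002, 2.611]
contact_force: [0.4, -0.5, 0.1]
grip_width: 92.0
finger_force: 0.0
```

Emit:
play_rows(commands=[{"x": 0, "y": 0, "z": 0, "twist": 0}, {"x": 0, "y": 0, "z": 0, "twist": 0}, {"x": 0, "y": 0, "z": 0, "twist": 0}, {"x": 0, "y": 0, "z": 0, "twist": 0}, {"x": 0, "y": 0, "z": 0, "twist": 0}, {"x": 0, "y": 0, "z": 0, "twist": 0}, {"x": 0, "y": 0, "z": 0, "twist": 0}, {"x": 0, "y": 0, "z": 0, "twist": 0}], jaw=1)

```text
time: 69.25
tool_pos: [562.9, -357.4, 40.6]
tcp_rot: [3.141, -0.0, 2.611]
contact_force: [1.7, 1.6, -0.9]
grip_width: 39.8
finger_force: 29.9
```

```bash
python3 -c "
from h import *
st()"
```

```text
jig x 30.1 y -234.3 z 40.6 yaw 2.759 F [ 1.7  1.6 -0.9] M [ 0.12 -0.11 -0.04] w 39.8 f 29.9 t 69.2
```

Emit:
play_rows(commands=[{"x": 0, "y": 0, "z": 0, "twist": 0}, {"x": 0, "y": 0, "z": -0.005, "twist": 0}, {"x": 0, "y": 0, "z": -0.025, "twist": 0}, {"x": 0, "y": 0, "z": -0.055, "twist": 0}, {"x": 0, "y": 0, "z": -0.09, "twist": 0}, {"x": 0, "y": 0, "z": -0.12, "twist": 0}, {"x": 0, "y": 0, "z": -0.14, "twist": 0}, {"x": 0, "y": 0, "z": -0.14, "twist": 0}])

```text
time: 70.05
tool_pos: [563.7, -358.4, 183.9]
tcp_rot: [-3.141, 0.006, 2.611]
contact_force: [0.5, -0.0, -4.6]
grip_width: 40.2
finger_force: 29.9
```

```bash
python3 -c "
from h import *
st(); go(pt('jig',0,0),175)"
```

```text
jig x 31.0 y -235.2 z 183.9 yaw 2.759 F [ 0.5 -0.  -4.6] M [ 0.03 -0.   -0.03] w 40.2 f 29.9 t 70.0
x 0.1166 y 0.2067 z 0.0089 tw -21.91
```

Emit:
play_rows(commands=[{"x": 0.01, "y": 0.02, "z": 0, "twist": -2}, {"x": 0.03, "y": 0.05, "z": 0, "twist": -6}, {"x": 0.05, "y": 0.085, "z": 0, "twist": -10}, {"x": 0.07, "y": 0.12, "z": 0, "twist": -14}, {"x": 0.09, "y": 0.155, "z": 0, "twist": -18}, {"x": 0.108, "y": 0.19, "z": 0, "twist": -22}, {"x": 0.116, "y": 0.206, "z": 0, "twist": -22}, {"x": 0.116, "y": 0.206, "z": 0, "twist": -22}])

```text
time: 70.85
tool_pos: [566.3, -118.4, 179.2]
tcp_rot: [3.14, -0.003, 2.998]
contact_force: [0.4, -0.7, -4.8]
grip_width: 39.5
finger_force: 29.9
```

```bash
python3 -c "
from h import *
st(); go(pt('jig',0,0),135)"
```

```text
jig x -1.8 y 2.5 z 179.2 yaw 0.004 F [ 0.4 -0.7 -4.8] M [-0.02  0.03 -0.02] w 39.5 f 29.9 t 70.8
x -0.0018 y -0.0026 z 0.0442 tw 0.23
```

Emit:
play_rows(commands=[{"x": -0.001, "y": -0.001, "z": 0.01, "twist": 0.2}, {"x": -0.001, "y": -0.001, "z": 0.025, "twist": 0.2}, {"x": -0.001, "y": -0.001, "z": 0.04, "twist": 0.2}, {"x": -0.001, "y": -0.001, "z": 0.049, "twist": 0.2}, {"x": -0.001, "y": -0.001, "z": 0.052, "twist": 0.2}, {"x": -0.001, "y": -0.001, "z": 0.052, "twist": 0.2}, {"x": -0.001, "y": -0.001, "z": 0.052, "twist": 0.2}, {"x": -0.001, "y": -0.001, "z": 0.052, "twist": 0.2}])

```text
time: 71.65
tool_pos: [568.2, -122.6, 129.4]
tcp_rot: [-3.141, 0.001, 2.991]
contact_force: [0.5, 0.1, -5.5]
grip_width: 39.9
finger_force: 29.9
```

```bash
python3 -c "
from h import *
st(); carr(); go(pt('jig',0,0),120.6)"
```

```text
jig x 0.7 y -1.3 z 129.4 yaw 3.139 F [ 0.5  0.1 -5.5] M [ 0.01 -0.02 -0.01] w 39.9 f 29.9 t 71.7
carriage (array([276.4704142, 241.8964497]), np.int64(338)) (array([280.27808989, 241.57303371]), np.int64(356)) travel mm 10.5
x 0.0007 y 0.0012 z 0.0088 tw -0.12
```

Emit:
play_rows(commands=[{"x": 0, "y": 0.001, "z": 0.003, "twist": 0}, {"x": 0, "y": 0.001, "z": 0.006, "twist": 0}, {"x": 0, "y": 0.001, "z": 0.008, "twist": 0}, {"x": 0, "y": 0.001, "z": 0.009, "twist": 0}, {"x": 0, "y": 0.001, "z": 0.009, "twist": 0}, {"x": 0, "y": 0.001, "z": 0.009, "twist": 0}, {"x": 0, "y": 0.001, "z": 0.009, "twist": 0}, {"x": 0, "y": 0.001, "z": 0.009, "twist": 0}])

```text
time: 72.5
tool_pos: [567.9, -121.2, 120.6]
tcp_rot: [3.142, 0.0, 2.992]
contact_force: [-3.8, 2.2, 5.2]
grip_width: 40.0
finger_force: 29.9
```

```bash
python3 -c "
from h import *
st()"
```

```text
jig x 0.1 y 0.0 z 120.6 yaw 3.140 F [-3.8  2.2  5.2] M [0.31 0.76 0.05] w 40.0 f 29.9 t 72.5
```

The weight rests on the stack: the force has swung from -5 to +5 N at the expected height. I'll release and retreat upwards.

Emit:
play_rows(commands=[{"x": 0, "y": 0, "z": 0, "twist": 0}, {"x": 0, "y": 0, "z": 0, "twist": 0}, {"x": 0, "y": 0, "z": 0, "twist": 0}, {"x": 0, "y": 0, "z": 0, "twist": 0}, {"x": 0, "y": 0, "z": 0, "twist": 0}, {"x": 0, "y": 0, "z": 0, "twist": 0}, {"x": 0, "y": 0, "z": 0, "twist": 0}, {"x": 0, "y": 0, "z": 0, "twist": 0}], jaw=0)

```text
time: 73.3
tool_pos: [568.0, -121.3, 119.7]
tcp_rot: [3.142, 0.0, 2.992]
contact_force: [-0.2, -0.2, -0.1]
grip_width: 91.2
finger_force: 0.0
```

Emit:
play_rows(commands=[{"x": 0, "y": 0, "z": -0.01, "twist": 0}, {"x": 0, "y": 0, "z": -0.03, "twist": 0}, {"x": 0, "y": 0, "z": -0.06, "twist": 0}, {"x": 0, "y": 0, "z": -0.1, "twist": 0}, {"x": 0.02, "y": 0, "z": -0.13, "twist": 0}, {"x": 0.05, "y": 0, "z": -0.14, "twist": 0}, {"x": 0.05, "y": 0, "z": -0.14, "twist": 0}, {"x": 0.05, "y": 0, "z": -0.14, "twist": 0}])

```text
time: 74.1
tool_pos: [518.6, -113.9, 260.8]
tcp_rot: [-3.141, 0.002, 2.991]
contact_force: [-0.3, -0.8, -0.6]
grip_width: 92.4
finger_force: 0.0
```

Run:
```python
from h import *
from w2 import wt
st(); carr()
c,im=wt("scene",(225,283,215,270))
for x in(-40,40):
  for y in(-20,20): p=pt("jig",x,y); print(x,y,np.round(proj(c,(p[0],p[1],120))),np.round(proj(c,(p[0],p[1],80))))
```

```text
jig x -49.6 y -0.0 z 260.8 yaw 3.139 F [-0.3 -0.8 -0.6] M [ 0.01  0.03 -0.02] w 92.4 f 0.0 t 74.1
carriage (array([276.4704142, 241.8964497]), np.int64(338)) (array([280.31638418, 241.55932203]), np.int64(354)) travel mm 10.6
scene area 658.5 cen 244.81017463933182 252.55935206276888 -> [ 473.7 -122.4]
hull [[253, 234], [254, 270], [237, 271], [236, 237]] [[435.0, -96.0], [561.0, -109.0], [555.0, -145.0], [436.0, -137.0]] floor [[383.0, -95.0], [517.0, -108.0], [510.0, -147.0], [384.0, -138.0]]
-40 -20 [236. 233.] [238. 247.]
-40 20 [255. 232.] [257. 246.]
40 -20 [233. 258.] [236. 273.]
40 20 [253. 256.] [256. 271.]
```

```bash
python3 -c "
from plant import bot
print(bot.close_job())"
```

```text
the job is handed in; nothing more can be done
None
```

I stacked all four panels in the jig and set the steel weight centred on top. At the last look the carriage read about 10.6 mm, and I've handed the job in; it returned no verdict.

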